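# Lay out the bench for a small camera repair

### The arm

A 6-joint arm with a two-finger parallel gripper is mounted at the origin on a cart in front of the work surface, level with it; the furniture and walls round the work are solid. World frame = base frame: x ahead of the robot, y to its left, z up, the work surface at z = 0. Lengths are in m, angles in rad, forces in N, time in s.
With the tool pointing down it reaches from about 0.35 to 0.775 m from the base axis. Payload 7.3 kg.
Tool frame: the origin (TCP) lies midway between the tips of the shut fingers; the grasp point (between the pads) lies 19 mm behind it; z points along the fingers, y is the line along which they close (so a half turn about z gives the same grasp; the last joint's range is limited). The gripper opens to 92 mm and grips with 3 to 60 N. Pads are 19 mm wide; open, the fingers measure 130 mm over their backs; the gripper's body (75 mm by 190 mm) begins 47 mm behind the grasp point.
Start: joints at [-1.257, 0.342, 1.524, -0, 1.275, -0.146], TCP at [0.233, -0.47, 0.227] pointing down, gripper open.
Joint ranges: [-2.53, 2.53], [-0.77, 2.02], [0.04, 2.7], [-1, 4.14], [0.28, 2.66], [-3.11, 3.11]. Speed limits (rad/s): [2.57, 2.57, 3.14, 3.14, 3.14, 3.14].

### API

Orientations are given as a unit quaternion [w, x, y, z].
In Python, from rig import ctrl gives the robot as it stands. The module is installed in compiled form; this text tells all that it offers.
- The arm moves only by the tool apply_moves, never from a script. Its argument "deltas" is a list of rows, each an object with "claw": the opening, from 0 (shut) to 1 (fully open); "dp": the shift along the tool's x, y, z in m, a list of three; "rot": the turn, a rotation vector about the tool's x, y, z in rad, a list of three. In form: [{"claw": claw, "dp": [dx, dy, dz], "rot": [wx, wy, wz]}, ...]. A call has 1 to 5 rows; each row shifts and turns the commanded pose from where the row before left it, along the tool's axes as they then stand; what a row does not reach is not made up. A row lasts 1/12 s, in which the tool goes at most 41.7 mm and 7.16 degrees, less where a joint would pass 70% of its speed; a pose out of reach is approached as far as the arm can. A call is refused whole if a number of a shift passes 0.0417 or a number of a turn 0.125, either way. A call with a gripper value outside its range is refused whole. The fingers move at their own pace and stop on an object; "squeeze" is the grip in N (left out, the last holds). Time passes only in rows, so rows that do not move let the fingers close. It gives the time, the measured TCP pose, the force, the opening and the grip force at its end, in the units of the state.
- ctrl.observe(): the state, without advancing time (a new reading comes with each control period).
- ctrl.read_camera(name): name is "side" or "top"; returns (picture, depth): 384x512x3 uint8, red, green, blue; 384x512 float32, m along the optical axis (not along the pixel's ray), 0 where there is no reading.
- ctrl.calibration(name): a dict with "vertical_fov" (degrees; the focal length in pixels is half the picture's height over the tangent of half this angle, whatever the lens; pixels are square), "cx", "cy" (the principal point, pixels), "extrinsics" (4x4, takes a point from world to camera coordinates). Camera axes: x right, y down, z forward; pixel columns grow to the right and rows downward; lengths in m; the calibration is good to about 2 mm. A picture is of the moment at which its call begins. calibration takes no time and is no camera call.
- ctrl.finish_job(): hands the job in; it is judged then, once.
The state is a dict: "time_s": time; "q": joint angles; "qvel": joint speeds; "joint_efforts": joint torques, N m; "tcp_pos": TCP position; "tcp_rot": TCP orientation; "ft_force": force on the tool from outside, world axes, zero at the start; "wrist_torque": the same for the moment, N m; "width": finger opening in m; "grasp_force": force on a finger pad.
Only numpy, scipy, OpenCV 4.12 (cv2) and the standard library are available. Lean on these libraries where they do the work, as an engineer would, in place of code of your own. Each camera call takes 0.05 s, during which the arm holds its last target. There are 200 camera calls.

### The job

Lay out the camera repair in one straight row between the tip cleaner and the roll of tape: first set the small wooden work block flat on the table exactly midway between the two, then stand the little camera mount upright on the centre of the block. Also stand the flux tin midway between the block and the tip cleaner, and the glue bottle upright midway between the block and the roll of tape; the cleaner and the tape stay where they are.

Things in the scene. Friction and masses are not known exactly. Their poses are not given: they have to be found in the camera images.
- work_block: Loose square work block of pale wood with a cork top, 50 x 50 mm and 22 mm high, about 60 g. Origin: centre of its underside; z up, x and y along its sides.
- camera_mount: Loose small printed camera mount, 22 (x) x 32 (y) mm flat foot 4 mm thick, 33 mm high: a U of two upright side plates 20 mm wide (in x) that hold a small black camera barrel lying along y. Outer faces of the plates at y = -16 mm and y = +10 mm, from the foot up to 33 mm: grip it across these (26 mm wide, mid at y = -3 mm). About 18 g. Origin: centre of the foot's underside; z up.
- flux_tin: Loose round flat closed tin, 52 mm across, 17 mm high, about 45 g; the lid stays shut. Origin: centre of its underside (within 1 mm); z up.
- glue_bottle: Loose small white glue bottle with a tapered cap, standing upright; body 29 mm across and 55 mm high, 92 mm with the cap, about 28 g. Grip it by the body. Origin: centre of its underside; z up.
- tip_cleaner: Tip cleaner: round black cup with metal wool in it, 65 mm across, 43 mm high, fixed. Origin: centre of its underside. One end of the row. It may stand to the left or to the right. Its y axis (not visible on the round cup) lies along the row, either way round.
- tape_roll: Roll of insulating tape lying flat, ring 63 mm across, 18 mm high, fixed. Origin: centre of its underside (within 1 mm). The other end of the row, 420 mm from the tip cleaner (centre to centre).
Not all that is in view belongs to the job. Leave any red look-alike of the flux_tin alone.

How it is judged:
On the way, in this order (a step that is already met when the one before it is completed fails the run):
1. the work block lies released midway between the tip cleaner and the roll of tape (x of work_block in the frame of tip_cleaner between -0.012 and 0.012 m and horizontal distance between work_block and tip_cleaner between 0.198 and 0.222 m and horizontal distance between work_block and tape_roll between 0.198 and 0.222 m and height (world z) of work_block between -0.006 and 0.006 m and contact force between the fingers and work_block below 0.3 N and linear speed of work_block below 0.02 m/s and angle between work_block's own z axis and vertical below 0.1 rad), for 0.2 s.
2. the camera mount stands released on the centre of the placed block (all of step 1 and horizontal distance between camera_mount and work_block below 0.008 m and z of camera_mount in the frame of work_block between 0.018 and 0.026 m and contact force between the fingers and camera_mount below 0.3 N and linear speed of camera_mount below 0.02 m/s and angle between camera_mount's own z axis and vertical below 0.1 rad), for 0.2 s.
At the end, for the whole second after the job is handed in: Block flat on the table midway between cleaner and tape (12 mm along and off the row); mount upright on it, centred to 8 mm; tin midway between block and cleaner, bottle midway between block and tape (15 mm along and off the row), upright on the table; all released and at rest (all of step 2 and x of flux_tin in the frame of tip_cleaner between -0.015 and 0.015 m and horizontal distance between flux_tin and tip_cleaner between 0.09 and 0.12 m and horizontal distance between flux_tin and tape_roll below 0.34 m and height (world z) of flux_tin between -0.006 and 0.006 m and contact force between the fingers and flux_tin below 0.3 N and linear speed of each of flux_tin, glue_bottle below 0.02 m/s and angle between each of flux_tin, glue_bottle's own z axis and vertical below 0.1 rad and x of glue_bottle in the frame of tip_cleaner between -0.015 and 0.015 m and horizontal distance between glue_bottle and tape_roll between 0.09 and 0.12 m and horizontal distance between glue_bottle and tip_cleaner below 0.34 m and height (world z) of glue_bottle between -0.006 and 0.006 m and contact force between the fingers and glue_bottle below 0.3 N); the robot touches nothing.
It also fails if it takes over 120 s, if anything falls off the work surface, if the arm or the gripper's body presses on something with over 40 N, if the wrist force passes 120 N, or if a joint passes its speed limit or range.

## Working session

There is one attempt and no reset: what is moved stays moved. The work goes in short steps, Python scripts to look and compute and a tool call to move; the robot and the scene stay as the last step left them, time stands still between calls to the robot, and variables do not carry over. Pictures are saved under pics/ and viewed, at most 14 in all, crops included, and the job is handed in when it is done.

Besides the shell and the picture viewer there is one more tool, called after "Request:" by a JSON object that holds its "api" and its "payload". apply_moves: Moves the arm, as the interface text tells. Its arguments: {"type":"object","properties":{"deltas":{"type":"array"},"squeeze":{"type":"number"}},"required":["deltas"]}

```bash
mkdir -p pics; cat > h.py <<'E'
import numpy as np, cv2
from rig import ctrl
def shot(n,f=None):
    p,d=ctrl.read_camera(n)
    np.savez(f'{n}.npz',p=p,d=d)
    if f: cv2.imwrite(f'pics/{f}.png',cv2.cvtColor(p,cv2.COLOR_RGB2BGR))
    return p,d
def cal(n):
    c=ctrl.calibration(n); f=192/np.tan(np.radians(c['vertical_fov'])/2)
    return f,c['cx'],c['cy'],np.array(c['extrinsics'])
def plane(n,u,v,z):
    f,cx,cy,E=cal(n); R,t=E[:3,:3],E[:3,3]
    o=-R.T@t; d=R.T@np.array([(u-cx)/f,(v-cy)/f,1.])
    return o+d*(z-o[2])/d[2]
def cloud(n,d):
    f,cx,cy,E=cal(n); v,u=np.mgrid[:384,:512]
    P=np.stack([(u-cx)/f*d,(v-cy)/f*d,d],-1)
    return (P-E[:3,3])@E[:3,:3]
E
python3 - <<'E'
from h import *
for n in('top','side'):
    shot(n,n+'0'); f,cx,cy,E=cal(n); print(n,f,cx,cy,-E[:3,:3].T@E[:3,3]); print(E.round(3))
print(ctrl.observe())
E
```

```text
top 384.07303141726845 251.37306558954583 190.59667452323768 [0.48767394 0.0278271  0.96532673]
[[ 0.029 -0.999 -0.014  0.027]
 [-0.999 -0.029 -0.031  0.518]
 [ 0.031  0.015 -0.999  0.949]
 [ 0.     0.     0.     1.   ]]
side 416.09814917527376 251.36561905200836 185.12738590541724 [ 0.35765015 -0.67258585  0.57679558]
[[ 0.97  -0.244  0.013 -0.519]
 [-0.139 -0.594 -0.793  0.108]
 [ 0.202  0.767 -0.61   0.795]
 [ 0.     0.     0.     1.   ]]
{'time_s': 0.1, 'q': array([-1.25697252e+00,  3.42626428e-01,  1.52488483e+00,  2.46987897e-05,
        1.27541715e+00, -1.46012154e-01]), 'qvel': array([ 1.70173111e-04, -7.21614151e-04, -2.89437566e-03, -8.01791452e-04,
       -9.08590827e-05,  1.51156268e-04]), 'joint_efforts': array([ 3.30655123e-03, -4.32002592e+01, -2.44696033e+01,  7.19611743e-02,
        5.25205024e-02, -4.83325073e-05]), 'tcp_pos': array([ 0.23290721, -0.47011825,  0.22614108]), 'tcp_rot': array([-6.66515832e-04,  9.73685694e-01,  2.27894106e-01, -4.42023094e-05]), 'ft_force': array([-0.18849907,  0.29153376, -0.20570829]), 'wrist_torque': array([-0.00455571, -0.03176721, -0.01478938]), 'grasp_force': 0.0, 'width': 0.09150765576318715}
```

View pics/top0.png

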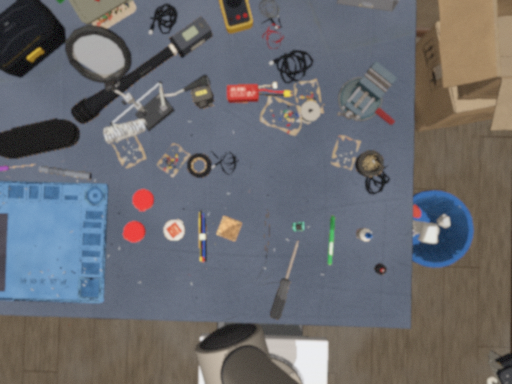

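View pics/side0.png

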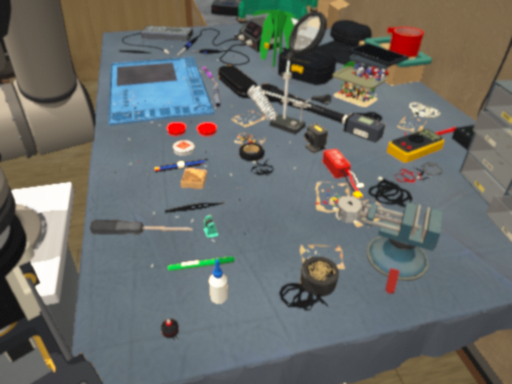

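The top view shows the cleaner at (371,164), tape at (199,165), block at (229,229), mount at (298,227), bottle at (366,235) and flux tin (white and red label) at (174,230). The red look-alikes are at (143,200) and (133,232). The side view agrees: cleaner (320,275), tape (251,151), mount (210,227), bottle (218,285). Next I'll measure them.

```bash
python3 - <<'E'
from h import *
D=np.load('top.npz');p,d=D['p'],D['d']
S=np.load('side.npz')
c=cv2.cvtColor(p[130:260,160:400],cv2.COLOR_RGB2BGR)
a=cv2.resize(c,None,fx=3.3,fy=3.3,interpolation=cv2.INTER_CUBIC)
cv2.imwrite('pics/c1.png',a)
W=cloud('top',d);H=W[...,2]
for n,(u,v,r) in dict(cleaner=(371,164,19),tape=(199,165,17),block=(229,229,17),mount=(298,227,12),bottle=(366,235,14),tin=(174,230,16)).items():
    w=W[v-r:v+r,u-r:u+r]; h=w[...,2]; base=np.percentile(h,10)
    m=(h>base+.007); q=w[m]; vv,uu=np.where(m)
    print(n,'base',base.round(4),'max',np.percentile(q[:,2],97).round(4),'med',np.median(q,0).round(4),'min',np.percentile(q,1,axis=0).round(4),'max',np.percentile(q,99,axis=0).round(4),'pix',uu.mean()+u-r,vv.mean()+v-r,len(q))
E
```

```text
cleaner base 0.0012 max 0.0396 med [ 0.5886 -0.2468  0.0336] min [ 0.4894 -0.2953  0.0084] max [0.6225 0.0206 0.9376] pix 370.79470198675494 164.53807947019868 604
tape base -0.0011 max 0.0219 med [0.5769 0.1728 0.018 ] min [0.4877 0.0278 0.0064] max [0.6065 0.2032 0.9653] pix 198.7766497461929 164.84010152284264 394
block base -0.0008 max 0.0248 med [0.4233 0.0936 0.0211] min [0.3941 0.0647 0.0078] max [0.4523 0.1225 0.0257] pix 229.1016548463357 228.1229314420804 423
mount base -0.0001 max 0.033 med [ 0.4321 -0.0744  0.0266] min [ 0.4205 -0.0888  0.0072] max [ 0.4523 -0.0424  0.2292] pix 297.8 226.6625 80
bottle base 0.0001 max 0.0905 med [ 0.4218 -0.2278  0.0485] min [ 0.4063 -0.2458  0.0085] max [0.4877 0.0278 0.9653] pix 363.98816568047334 233.92899408284023 169
tin base -0.0003 max 0.0194 med [0.4161 0.2299 0.0164] min [0.3916 0.2059 0.0077] max [0.4401 0.2545 0.0202] pix 173.98591549295776 229.3887323943662 355
```

View pics/c1.png

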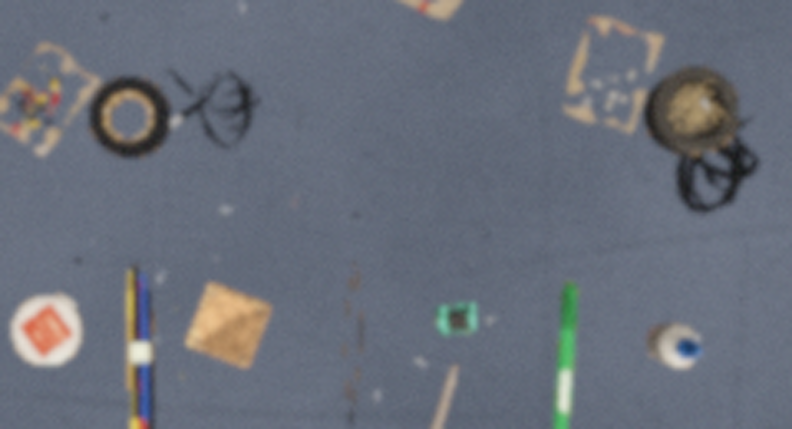

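```bash
python3 - <<'E'
from h import *
D=np.load('top.npz');p,d=D['p'],D['d']; S=np.load('side.npz')
hsv=cv2.cvtColor(p,cv2.COLOR_RGB2HSV); W=cloud('top',d)
def reg(m,u,v,r):
    k=np.zeros_like(m);k[v-r:v+r,u-r:u+r]=1
    m=(m&k).astype(np.uint8); n,l,s,c=cv2.connectedComponentsWithStats(m)
    i=1+np.argmax(s[1:,4]); cs,_=cv2.findContours((l==i).astype(np.uint8),cv2.RETR_EXTERNAL,cv2.CHAIN_APPROX_NONE)
    return max(cs,key=cv2.contourArea)[:,0].astype(np.float32)
def circ(c,z):
    P=np.array([plane('top',u,v,z)[:2] for u,v in c]).astype(np.float32)
    e=cv2.fitEllipse(P); return e
h,s,v=hsv[...,0].astype(int),hsv[...,1].astype(int),hsv[...,2].astype(int)
dark=(v<75).astype(np.uint8); ht=lambda a,b:((W[...,2]>a)&(W[...,2]<b)).astype(np.uint8)
bg=p[200,270];print('bg',bg,hsv[200,270])
notbg=((np.abs(p.astype(int)-[int(x) for x in np.median(p[180:215,230:330].reshape(-1,3),0)]).sum(-1))>70).astype(np.uint8)
print('tape dark',circ(reg(dark,199,165,20),.018),'h',circ(reg(ht(.009,.03),199,165,20),.018))
print('cleaner h',circ(reg(ht(.03,.06),371,164,22),.043),'low',circ(reg(ht(.015,.06),371,164,22),.043))
print('tin',circ(reg(notbg,174,230,17),.017),circ(reg(ht(.009,.03),174,230,17),.017))
c=reg(notbg,229,229,20);P=np.array([plane('top',a,b,.022)[:2] for a,b in c]).astype(np.float32)
print('block col',cv2.minAreaRect(P)); c=reg(ht(.012,.03),229,229,20);P=np.array([plane('top',a,b,.022)[:2] for a,b in c]).astype(np.float32);print('block h',cv2.minAreaRect(P))
g=((h>60)&(h<95)&(s>70)).astype(np.uint8); c=reg(g,298,227,12);P=np.array([plane('top',a,b,.02)[:2] for a,b in c]).astype(np.float32);print('mount',cv2.minAreaRect(P))
bl=((h>105)&(s>150)).astype(np.uint8); c=reg(bl,366,235,12); print('cap',c.mean(0),plane('top',*c.mean(0),.085))
wht=((s<60)&(v>130)).astype(np.uint8);c=reg(wht,366,235,14);print('bottle',circ(c,.055))
# side cloud
Ws=cloud('side',S['d']);
def sc(x,y,r,z0,z1):
    m=(np.abs(Ws[...,0]-x)<r)&(np.abs(Ws[...,1]-y)<r)&(Ws[...,2]>z0)&(Ws[...,2]<z1); q=Ws[m]
    return len(q),np.percentile(q,[2,50,98],axis=0).round(4).tolist()
print('bottle side',sc(.42,-.23,.04,.01,.05)); print('mount side',sc(.43,-.0744,.03,.01,.04))
k=W[150:180,212:240,2]; print('cable h',np.percentile(k,[50,90,99,100]).round(4))
k=W[150:180,250:320,2]; print('tbl',np.percentile(k,[1,50,99]).round(4))
T=cv2.resize(p[212:242,282:314],None,fx=12,fy=12,interpolation=cv2.INTER_CUBIC)
U=cv2.resize(S['p'][205:250,185:235],None,fx=8,fy=8,interpolation=cv2.INTER_CUBIC)[:360]
cv2.imwrite('pics/c2.png',np.hstack([T,U])[...,::-1])
E
```

```text
bg [ 97 106 121] [109  51 121]
tape dark ((0.5766154527664185, 0.17300985753536224), (0.055481866002082825, 0.05685962736606598), 138.37664794921875) h ((0.5768911838531494, 0.17357926070690155), (0.05990372598171234, 0.06093836575746536), 131.77345275878906)
cleaner h ((0.5909762978553772, -0.2420700192451477), (0.06177587807178497, 0.0627000704407692), 40.74898147583008) low ((0.5904057025909424, -0.24051429331302643), (0.0623355507850647, 0.06619495153427124), 23.540464401245117)
tin ((0.4152931571006775, 0.2304503321647644), (0.05376894772052765, 0.05600970238447189), 66.7404556274414) ((0.41583994030952454, 0.22985920310020447), (0.04866506904363632, 0.05105698108673096), 45.71552658081055)
block col ((0.42304402589797974, 0.0946095809340477), (0.05239144712686539, 0.05226430296897888), 69.9526596069336)
block h ((0.4233133792877197, 0.09375467896461487), (0.0496598519384861, 0.049875326454639435), 70.62230682373047)
mount ((0.4305419623851776, -0.0655118003487587), (0.0195760577917099, 0.00979556329548359), 1.4577332735061646)
cap [368.22223 235.22223] [ 0.42083938 -0.22816845  0.085     ]
bottle ((0.421406626701355, -0.23668791353702545), (0.03206251561641693, 0.05326980724930763), 32.852622985839844)
bottle side (319, [[0.4054, -0.2495, 0.0108], [0.4177, -0.2462, 0.0336], [0.4329, -0.2329, 0.0496]])
mount side (152, [[0.4217, -0.0884, 0.0112], [0.4309, -0.0844, 0.0237], [0.4404, -0.061, 0.0318]])
cable h [0.0013 0.0043 0.0085 0.9653]
tbl [-0.0027  0.0014  0.0059]
```

View pics/c2.png

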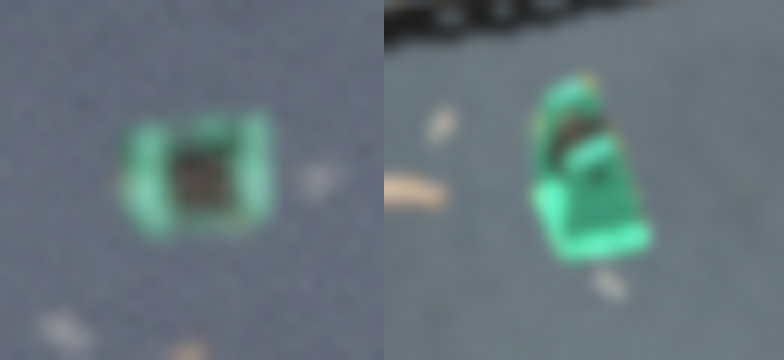

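The close-up shows the mount's foot ledge, the bright strip at (605,240), facing the side camera. So the mount's +y points to world −y, and the plates are gripped along world y. I'll turn the tool for the block and head over to it.

Request:
{"api": "apply_moves", "payload": {"deltas": [{"claw": 0.72, "dp": [0, 0, 0], "rot": [0, 0, -0.11]}, {"claw": 0.72, "dp": [0, 0, 0], "rot": [0, 0, -0.11]}, {"claw": 0.72, "dp": [0, 0, 0], "rot": [0, 0, -0.11]}, {"claw": 0.72, "dp": [0, 0, 0], "rot": [0, 0, -0.11]}, {"claw": 0.72, "dp": [0, 0, 0], "rot": [0, 0, -0.11]}], "squeeze": 15}}

```text
time_s: 0.52
tcp_pos: [0.2329, -0.4702, 0.2263]
tcp_rot: [-0.0, 0.874, 0.486, 0.0]
ft_force: [-0.0, 0.4, 0.1]
width: 0.0672
grasp_force: 0.0
```

Request:
{"api": "apply_moves", "payload": {"deltas": [{"claw": 0.72, "dp": [0, 0, 0], "rot": [0, 0, -0.11]}, {"claw": 0.72, "dp": [0, 0, 0], "rot": [0, 0, -0.108]}, {"claw": 0.72, "dp": [0.02, 0, 0], "rot": [0, 0, 0]}, {"claw": 0.72, "dp": [0.04, 0, 0], "rot": [0, 0, 0]}, {"claw": 0.72, "dp": [0.04, 0, 0], "rot": [0, 0, 0]}]}}

```text
time_s: 0.93
tcp_pos: [0.2664, -0.3755, 0.2259]
tcp_rot: [-0.001, 0.818, 0.575, 0.0]
ft_force: [1.0, -0.4, -0.3]
width: 0.0661
grasp_force: 0.0
```

Request:
{"api": "apply_moves", "payload": {"deltas": [{"claw": 0.72, "dp": [0.04, 0, 0], "rot": [0, 0, 0]}, {"claw": 0.72, "dp": [0.04, 0, 0], "rot": [0, 0, 0]}, {"claw": 0.72, "dp": [0.04, 0, 0], "rot": [0, 0, 0]}, {"claw": 0.72, "dp": [0.04, 0, 0], "rot": [0, 0, 0]}, {"claw": 0.72, "dp": [0.04, 0, 0], "rot": [0, 0, 0]}]}}

```text
time_s: 1.35
tcp_pos: [0.3339, -0.186, 0.2266]
tcp_rot: [-0.0, 0.818, 0.576, 0.0]
ft_force: [0.9, 0.2, -0.3]
width: 0.0662
grasp_force: 0.0
```

```bash
cat >> h.py <<'E'
from scipy.spatial.transform import Rotation as Ro
def to(x,y,z,yaw=None):
    s=ctrl.observe(); w,a,b,c=s['tcp_rot']; R=Ro.from_quat([a,b,c,w])
    M=R.as_matrix(); tx=M[:,0]
    yw=np.degrees(np.arctan2(tx[1],tx[0]))
    print('t',s['time_s'],'tcp',s['tcp_pos'].round(4),'yaw',yw.round(2),'tilt',np.degrees(np.arccos(-M[2,2])).round(2),'w',round(s['width'],4),'gf',round(s['grasp_force'],1),'f',s['ft_force'].round(1),'q6',s['q'][5].round(2))
    D=np.array([x,y,z])-s['tcp_pos']
    print('tool delta now',(M.T@D).round(4))
    if yaw is not None:
        dr=np.radians(yaw-yw); Rt=Ro.from_rotvec([0,0,dr])*R
        print('rot tool z',-dr.round(4),'delta after turn',(Rt.as_matrix().T@D).round(4))
E
python3 -c "
from h import *
to(.4233,.0942,.004,70.3)
print(plane('top',370.8,164.5,.043),plane('top',199,165,.018),cal('top')[3]@[.58,.063,0,1])"
```

```text
t 1.35 tcp [ 0.3339 -0.186   0.2266] yaw 70.31 tilt 0.01 w 0.0662 gf 0.0 f [ 0.9  0.2 -0.3] q6 -0.37
tool delta now [ 0.294  -0.0102  0.2226]
rot tool z 0.0002 delta after turn [ 0.294  -0.0103  0.2226]
[ 0.58685727 -0.24322014  0.043     ] [0.5765601  0.17315697 0.018     ] [-0.01932016 -0.06314433  0.96812007  1.        ]
```

Request:
{"api": "apply_moves", "payload": {"deltas": [{"claw": 0.72, "dp": [0.04, 0, 0], "rot": [0, 0, 0]}, {"claw": 0.72, "dp": [0.04, 0, 0], "rot": [0, 0, 0]}, {"claw": 0.72, "dp": [0.04, -0.005, 0], "rot": [0, 0, 0]}, {"claw": 0.72, "dp": [0.04, -0.006, 0], "rot": [0, 0, 0]}, {"claw": 0.72, "dp": [0.04, 0, 0], "rot": [0, 0, 0]}]}}

```text
time_s: 1.77
tcp_pos: [0.3899, 0.0063, 0.2266]
tcp_rot: [-0.0, 0.817, 0.576, -0.0]
ft_force: [1.3, -0.3, -0.5]
width: 0.0664
grasp_force: 0.0
```

Request:
{"api": "apply_moves", "payload": {"deltas": [{"claw": 0.72, "dp": [0.04, 0, 0], "rot": [0, 0, 0]}, {"claw": 0.72, "dp": [0.04, 0, 0], "rot": [0, 0, 0]}, {"claw": 0.72, "dp": [0.015, 0, 0.02], "rot": [0, 0, 0]}, {"claw": 0.72, "dp": [0, 0, 0.04], "rot": [0, 0, 0]}, {"claw": 0.72, "dp": [0, 0, 0.04], "rot": [0, 0, 0]}]}}

```text
time_s: 2.18
tcp_pos: [0.4237, 0.095, 0.1262]
tcp_rot: [0.001, 0.817, 0.577, 0.002]
ft_force: [0.2, -0.1, -1.0]
width: 0.0664
grasp_force: 0.0
```

Request:
{"api": "apply_moves", "payload": {"deltas": [{"claw": 0.72, "dp": [0, 0, 0.04], "rot": [0, 0, 0]}, {"claw": 0.72, "dp": [0, 0, 0.02], "rot": [0, 0, 0]}, {"claw": 0.72, "dp": [0, 0, 0], "rot": [0, 0, 0]}]}}

```text
time_s: 2.43
tcp_pos: [0.4194, 0.0934, 0.0628]
tcp_rot: [-0.002, 0.817, 0.576, -0.004]
ft_force: [-0.5, -0.3, 0.6]
width: 0.066
grasp_force: 0.0
```

```bash
python3 -c "
from h import *
to(.4233,.0942,.004,70.3);shot('side','side1')"
```

```text
t 2.4333 tcp [0.4194 0.0934 0.0628] yaw 70.36 tilt 0.54 w 0.066 gf 0.0 f [-0.5 -0.3  0.6] q6 0.38
tool delta now [0.0022 0.004  0.0588]
rot tool z 0.001 delta after turn [0.0022 0.004  0.0588]
```

View pics/side1.png

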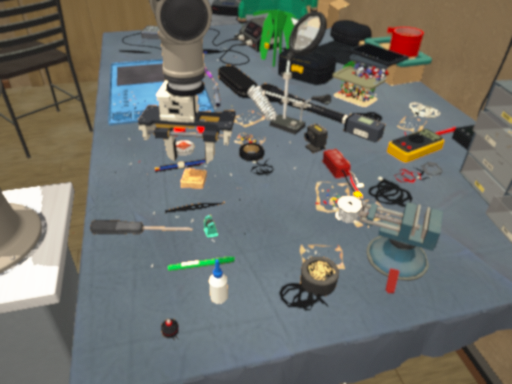

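The view shows the gripper above the block: fingertips at about (170–207,160), block at (194,178). Now I'll descend and grip.

Request:
{"api": "apply_moves", "payload": {"deltas": [{"claw": 0.72, "dp": [0.002, 0.002, 0.02], "rot": [0, 0, 0]}, {"claw": 0.72, "dp": [0, 0, 0.02], "rot": [0, 0, 0]}, {"claw": 0.72, "dp": [0, 0, 0.015], "rot": [0, 0, 0]}, {"claw": 0.72, "dp": [0, 0, 0], "rot": [0, 0, 0]}]}}

```text
time_s: 2.82
tcp_pos: [0.4252, 0.0947, 0.0114]
tcp_rot: [-0.0, 0.817, 0.576, -0.0]
ft_force: [-0.3, -0.2, 0.2]
width: 0.0662
grasp_force: 0.0
```

```bash
python3 -c "
from h import *
to(.4233,.0942,.004,70.3)"
```

```text
t 2.8167 tcp [0.4252 0.0947 0.0114] yaw 70.33 tilt 0.06 w 0.0662 gf 0.0 f [-0.3 -0.2  0.2] q6 0.39
tool delta now [-0.0011 -0.0017  0.0074]
rot tool z 0.0006 delta after turn [-0.0011 -0.0017  0.0074]
```

Request:
{"api": "apply_moves", "payload": {"deltas": [{"claw": 0.72, "dp": [-0.001, -0.002, 0.007], "rot": [0, 0, 0]}, {"claw": 0.72, "dp": [0, 0, 0], "rot": [0, 0, 0]}, {"claw": 0.4, "dp": [0, 0, 0], "rot": [0, 0, 0]}, {"claw": 0.4, "dp": [0, 0, 0], "rot": [0, 0, 0]}, {"claw": 0.4, "dp": [0, 0, 0], "rot": [0, 0, 0]}], "squeeze": 15}}

```text
time_s: 3.23
tcp_pos: [0.4236, 0.0945, 0.0055]
tcp_rot: [0.0, 0.817, 0.576, 0.001]
ft_force: [-0.7, 0.0, 0.3]
width: 0.0511
grasp_force: 0.3
```

Request:
{"api": "apply_moves", "payload": {"deltas": [{"claw": 0.4, "dp": [0, 0, 0], "rot": [0, 0, 0]}, {"claw": 0.4, "dp": [0, 0, -0.01], "rot": [0, 0, 0]}, {"claw": 0.4, "dp": [0, 0, -0.03], "rot": [0, 0, 0]}, {"claw": 0.4, "dp": [0, 0, -0.03], "rot": [0, 0, 0]}, {"claw": 0.4, "dp": [0, 0, 0], "rot": [0, 0, 0]}]}}

```text
time_s: 3.65
tcp_pos: [0.426, 0.0947, 0.079]
tcp_rot: [0.002, 0.817, 0.576, 0.003]
ft_force: [1.1, -0.4, -0.7]
width: 0.0499
grasp_force: 15.0
```

```bash
python3 -c "
from h import *
to(.5835,-.035,.005,70.3)
p,d=shot('side'); cv2.imwrite('pics/s2.png',cv2.resize(p[100:260,120:300],None,fx=4,fy=3.7)[...,::-1])"
```

```text
t 3.65 tcp [0.426  0.0947 0.079 ] yaw 70.36 tilt 0.48 w 0.0499 gf 15.0 f [ 1.1 -0.4 -0.7] q6 0.39
tool delta now [-0.0694  0.1913  0.0753]
rot tool z 0.001 delta after turn [-0.0693  0.1914  0.0753]
```

View pics/s2.png

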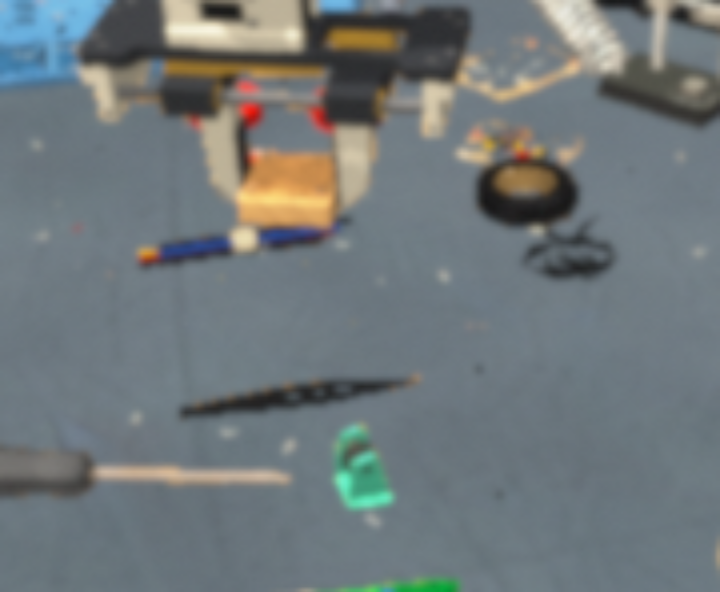

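The block is held squarely between the pads, at about (288,190) in the crop. I'll carry it to the midpoint and refine the cleaner and tape positions from both views.

Request:
{"api": "apply_moves", "payload": {"deltas": [{"claw": 0.4, "dp": [-0.007, 0.019, 0], "rot": [0, 0, 0]}, {"claw": 0.4, "dp": [-0.014, 0.038, 0], "rot": [0, 0, 0]}, {"claw": 0.4, "dp": [-0.014, 0.038, 0], "rot": [0, 0, 0]}, {"claw": 0.4, "dp": [-0.014, 0.038, 0], "rot": [0, 0, 0]}, {"claw": 0.4, "dp": [-0.014, 0.038, 0], "rot": [0, 0, 0]}]}}

```text
time_s: 4.12
tcp_pos: [0.5635, -0.0236, 0.0735]
tcp_rot: [-0.001, 0.817, 0.576, -0.001]
ft_force: [0.4, 0.6, 0.0]
width: 0.0499
grasp_force: 15.0
```

Request:
{"api": "apply_moves", "payload": {"deltas": [{"claw": 0.4, "dp": [-0.006, 0.02, 0.02], "rot": [0, 0, 0]}, {"claw": 0.4, "dp": [0, 0, 0.02], "rot": [0, 0, 0]}, {"claw": 0.4, "dp": [0, 0, 0], "rot": [0, 0, 0]}, {"claw": 0.4, "dp": [0, 0, 0], "rot": [0, 0, 0]}]}}

```text
time_s: 4.45
tcp_pos: [0.5778, -0.0344, 0.0327]
tcp_rot: [-0.002, 0.817, 0.576, -0.002]
ft_force: [-1.0, 0.7, -0.2]
width: 0.05
grasp_force: 15.0
```

```bash
python3 - <<'E'
from h import *
S=np.load('side.npz'); T=np.load('top.npz')
for n,D in(('side',S),('top',T)):
    W=cloud(n,D['d'])
    for nm,(x,y,zl,zh,r) in dict(cleaner=(.589,-.243,.025,.06,.045),tape=(.577,.174,.011,.03,.04)).items():
        m=(np.hypot(W[...,0]-x,W[...,1]-y)<r)&(W[...,2]>zl)&(W[...,2]<zh)
        e=cv2.minEnclosingCircle(W[m][:,:2].astype(np.float32)); q=np.percentile(W[m],[1,99],axis=0); print(n,nm,e,q.mean(0).round(4),(q[1]-q[0]).round(4))
to(.5835,-.035,.006,70.3)
E
```

```text
side cleaner ((0.5915059447288513, -0.24569496512413025), 0.03340212255716324) [ 0.5908 -0.2477  0.0333] [0.0608 0.0605 0.0157]
side tape ((0.5770651698112488, 0.17282788455486298), 0.033052656799554825) [0.5773 0.1723 0.0158] [0.0597 0.0619 0.0089]
top cleaner ((0.5921638607978821, -0.24501290917396545), 0.03274383023381233) [ 0.5924 -0.2443  0.0332] [0.0608 0.061  0.0143]
top tape ((0.5772638916969299, 0.17305204272270203), 0.031482283025979996) [0.5767 0.1734 0.0175] [0.0597 0.0593 0.0093]
t 4.45 tcp [ 0.5778 -0.0344  0.0327] yaw 70.33 tilt 0.31 w 0.05 gf 15.0 f [-1.   0.7 -0.2] q6 0.15
tool delta now [0.0013 0.0057 0.0266]
rot tool z 0.0006 delta after turn [0.0014 0.0057 0.0266]
```

Request:
{"api": "apply_moves", "payload": {"deltas": [{"claw": 0.4, "dp": [0, 0.002, 0.015], "rot": [0, 0, 0]}, {"claw": 0.4, "dp": [0, 0, 0.005], "rot": [0, 0, 0]}, {"claw": 0.4, "dp": [0, 0, 0], "rot": [0, 0, 0]}, {"claw": 0.4, "dp": [0, 0, 0], "rot": [0, 0, 0]}]}}

```text
time_s: 4.78
tcp_pos: [0.5814, -0.0349, 0.0154]
tcp_rot: [0.0, 0.817, 0.576, -0.0]
ft_force: [0.1, -0.6, -0.3]
width: 0.0498
grasp_force: 15.0
```

```bash
python3 - <<'E'
from h import *
to(.5845,-.0362,.006,70.3)
E
```

```text
t 4.7833 tcp [ 0.5814 -0.0349  0.0154] yaw 70.39 tilt 0.0 w 0.0498 gf 15.0 f [ 0.1 -0.6 -0.3] q6 0.15
tool delta now [-0.0002  0.0034  0.0094]
rot tool z 0.0016 delta after turn [-0.0002  0.0034  0.0094]
```

Request:
{"api": "apply_moves", "payload": {"deltas": [{"claw": 0.4, "dp": [0, 0.003, 0.006], "rot": [0, 0, 0]}, {"claw": 0.4, "dp": [0, 0, 0.003], "rot": [0, 0, 0]}, {"claw": 0.4, "dp": [0, 0, 0], "rot": [0, 0, 0]}, {"claw": 0.4, "dp": [0, 0, 0], "rot": [0, 0, 0]}]}}

```text
time_s: 5.12
tcp_pos: [0.5844, -0.0364, 0.0057]
tcp_rot: [-0.0, 0.817, 0.576, -0.0]
ft_force: [0.4, 0.8, -1.1]
width: 0.0497
grasp_force: 15.0
```

Request:
{"api": "apply_moves", "payload": {"deltas": [{"claw": 0.65, "dp": [0, 0, 0], "rot": [0, 0, 0]}, {"claw": 0.68, "dp": [0, 0, 0], "rot": [0, 0, 0]}, {"claw": 0.68, "dp": [0, 0, 0], "rot": [0, 0, 0]}, {"claw": 0.68, "dp": [0, 0, -0.02], "rot": [0, 0, 0]}, {"claw": 0.68, "dp": [0, 0, -0.04], "rot": [0, 0, 0]}]}}

```text
time_s: 5.53
tcp_pos: [0.5812, -0.0359, 0.062]
tcp_rot: [-0.004, 0.817, 0.576, -0.003]
ft_force: [0.8, -0.4, 0.1]
width: 0.0626
grasp_force: 0.0
```

Request:
{"api": "apply_moves", "payload": {"deltas": [{"claw": 0.6, "dp": [0, 0, -0.04], "rot": [0, 0, 0.117]}, {"claw": 0.6, "dp": [0, 0, -0.02], "rot": [0, 0, 0.117]}, {"claw": 0.6, "dp": [0, 0, 0], "rot": [0, 0, 0.117]}, {"claw": 0.6, "dp": [0, 0, 0], "rot": [0, 0, 0.117]}, {"claw": 0.6, "dp": [0, 0, 0], "rot": [0, 0, 0.117]}]}}

```text
time_s: 5.95
tcp_pos: [0.5846, -0.0364, 0.1266]
tcp_rot: [0.0, 0.95, 0.313, 0.001]
ft_force: [-1.5, 0.6, 0.7]
width: 0.055
grasp_force: 0.0
```

Request:
{"api": "apply_moves", "payload": {"deltas": [{"claw": 0.6, "dp": [0, 0, 0], "rot": [0, 0, 0.117]}, {"claw": 0.6, "dp": [0, 0, 0], "rot": [0, 0, 0.117]}, {"claw": 0.6, "dp": [0, 0, 0], "rot": [0, 0, 0.117]}, {"claw": 0.6, "dp": [0, 0, 0], "rot": [0, 0, 0.117]}, {"claw": 0.6, "dp": [0, 0, 0], "rot": [0, 0, 0.117]}]}}

```text
time_s: 6.37
tcp_pos: [0.5844, -0.0364, 0.1258]
tcp_rot: [0.0, 1.0, 0.026, 0.0]
ft_force: [0.1, 0.2, 0.1]
width: 0.0549
grasp_force: 0.0
```

```bash
python3 - <<'E'
from h import *
to(.431,-.0747,.008,0)
p,d=shot('top'); W=cloud('top',d)
m=(np.abs(W[...,0]-.431)<.03)&(np.abs(W[...,1]+.077)<.03)&(W[...,2]>.02)&(W[...,2]<.05)
print('mount top',m.sum(),np.percentile(W[m],[2,50,98],axis=0).round(4))
ps,d=shot('side'); W=cloud('side',d)
m=(np.abs(W[...,0]-.584)<.06)&(np.abs(W[...,1]+.036)<.06)&(W[...,2]>.015)&(W[...,2]<.03)
print('block',m.sum(),cv2.minAreaRect(W[m][:,:2].astype(np.float32)),np.median(W[m],0).round(4))
cv2.imwrite('pics/s3.png',np.vstack([cv2.resize(p[130:260,160:400],None,fx=2,fy=2),cv2.resize(ps[130:290,120:360],None,fx=2,fy=2)])[...,::-1])
E
```

```text
t 6.3667 tcp [ 0.5844 -0.0364  0.1258] yaw 2.98 tilt 0.01 w 0.0549 gf 0.0 f [0.1 0.2 0.1] q6 1.33
tool delta now [-0.1552  0.0302  0.1178]
rot tool z 0.052 delta after turn [-0.1534  0.0383  0.1178]Traceback (most recent call last):
  File "<stdin>", line 5, in <module>
    return _quantile_unchecked(
        a, q, axis, out, overwrite_input, method, keepdims, weights)
    return _ureduce(a,
                    func=_quantile_ureduce_func,
    ...<5 lines>...
                    overwrite_input=overwrite_input,
                    method=method)
    r = func(a, **kwargs)
    result = _quantile(arr,
                       quantiles=q,
    ...<2 lines>...
                       out=out,
                       weights=wgt)
    slices_having_nans = np.isnan(arr[-1, ...])
                                  ~~~^^^^^^^^^
IndexError: index -1 is out of bounds for axis 0 with size 0
```

```bash
python3 - <<'E'
from h import *
ps,d=shot('side'); W=cloud('side',d)
m=(np.abs(W[...,0]-.584)<.06)&(np.abs(W[...,1]+.036)<.06)&(W[...,2]>.015)&(W[...,2]<.03)
print('block',m.sum(),cv2.minAreaRect(W[m][:,:2].astype(np.float32)),np.median(W[m],0).round(4))
m=(np.abs(W[...,0]-.431)<.02)&(np.abs(W[...,1]+.083)<.006)&(W[...,2]>.01)&(W[...,2]<.03);q=W[m]
print('plate',len(q),np.polyfit(q[:,0]-.431,q[:,1],1))
for z0,z1 in((.002,.006),(.006,.012),(.012,.022),(.022,.036)):
    m=(np.abs(W[...,0]-.431)<.03)&(np.abs(W[...,1]+.077)<.03)&(W[...,2]>z0)&(W[...,2]<z1);print(z0,np.percentile(W[m],[3,50,97],axis=0).round(4).tolist())
cv2.imwrite('pics/s3.png',cv2.resize(ps[100:290,120:370],None,fx=3,fy=3)[...,::-1])
E
```

```text
block 395 ((0.584947943687439, -0.04015733301639557), (0.05007335916161537, 0.049675893038511276), 70.6854248046875) [ 0.5843 -0.0443  0.0214]
plate 81 [-0.08155548 -0.08525584]
0.002 [[0.4036, -0.1057, 0.0021], [0.4294, -0.0842, 0.0028], [0.4597, -0.0492, 0.005]]
0.006 [[0.4215, -0.0892, 0.0063], [0.4298, -0.0869, 0.0095], [0.4418, -0.0658, 0.0117]]
0.012 [[0.4217, -0.0894, 0.013], [0.4301, -0.0862, 0.0173], [0.4415, -0.0634, 0.0211]]
0.022 [[0.4245, -0.0883, 0.0229], [0.4311, -0.0772, 0.0276], [0.4388, -0.0624, 0.0321]]
```

View pics/s3.png

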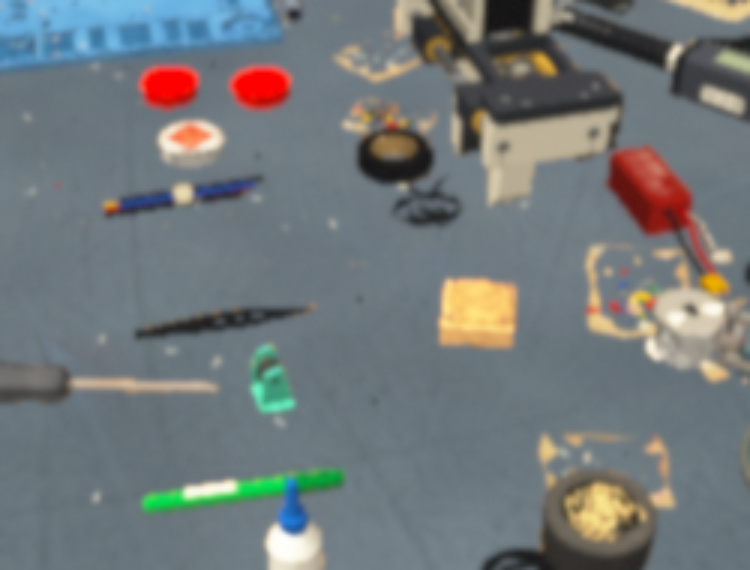

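The view shows the block flat on the table at crop (478,312), released and clear. The bright strip under the mount is at (273,407). I'll confirm the ledge side by colour and depth.

```bash
python3 - <<'E'
from h import *
S=np.load('side.npz');p,d=S['p'],S['d'];W=cloud('side',d);h=cv2.cvtColor(p,cv2.COLOR_RGB2HSV)
g=np.zeros(h.shape[:2],bool);g[210:245,195:225]=1
g&=(h[...,0]>60)&(h[...,0]<95)&(h[...,1]>70)
for v in range(226,242):
    u=np.where(g[v])[0]
    if len(u): print(v,u.min(),u.max(),'V',int(np.median(h[v,u,2])),np.median(W[v,u],0).round(4),'ray z=.004',plane('side',np.median(u),v,.004).round(4)[:2])
E
```

```text
226 203 215 V 142 [ 0.4288 -0.0867  0.0248] ray z=.004 [ 0.4318 -0.0628]
227 203 215 V 149 [ 0.4286 -0.0852  0.0209] ray z=.004 [ 0.4313 -0.0656]
228 203 215 V 153 [ 0.4286 -0.0859  0.0199] ray z=.004 [ 0.4308 -0.0685]
229 203 216 V 155 [ 0.4294 -0.0862  0.0168] ray z=.004 [ 0.4313 -0.0716]
230 203 216 V 155 [ 0.4292 -0.0866  0.014 ] ray z=.004 [ 0.4309 -0.0744]
231 204 216 V 152 [ 0.43   -0.0865  0.0115] ray z=.004 [ 0.4313 -0.0774]
232 204 217 V 162 [ 0.431  -0.0861  0.0078] ray z=.004 [ 0.4318 -0.0804]
233 205 218 V 185 [ 0.4329 -0.0862  0.0052] ray z=.004 [ 0.4332 -0.0836]
234 205 218 V 208 [ 0.4327 -0.0874  0.0042] ray z=.004 [ 0.4328 -0.0864]
235 205 218 V 218 [ 0.4326 -0.0884  0.0028] ray z=.004 [ 0.4323 -0.0891]
236 206 217 V 201 [ 0.4319 -0.0912  0.0031] ray z=.004 [ 0.4318 -0.0919]
237 207 213 V 168 [ 0.4289 -0.0919  0.0021] ray z=.004 [ 0.4285 -0.0939]
```

The ledge is confirmed: the foot reaches y = −0.093 while the plate face is at −0.086. So the plate midpoint is about (0.431,−0.074), at yaw −4.6°.

Request:
{"api": "apply_moves", "payload": {"deltas": [{"claw": 0.5, "dp": [0, 0, 0], "rot": [0, 0, 0.066]}, {"claw": 0.5, "dp": [0, 0, 0], "rot": [0, 0, 0.066]}, {"claw": 0.5, "dp": [-0.035, 0.01, 0], "rot": [0, 0, 0]}, {"claw": 0.5, "dp": [-0.04, 0.015, 0], "rot": [0, 0, 0]}, {"claw": 0.5, "dp": [-0.04, 0.015, 0], "rot": [0, 0, 0]}], "squeeze": 8}}

```text
time_s: 6.88
tcp_pos: [0.4674, -0.0671, 0.1253]
tcp_rot: [0.0, 0.999, -0.034, -0.0]
ft_force: [-0.0, -0.8, 0.3]
width: 0.0458
grasp_force: 0.0
```

Request:
{"api": "apply_moves", "payload": {"deltas": [{"claw": 0.5, "dp": [-0.035, 0.01, 0], "rot": [0, 0, 0]}, {"claw": 0.5, "dp": [0, 0, 0.03], "rot": [0, 0, 0]}, {"claw": 0.5, "dp": [0, 0, 0.03], "rot": [0, 0, 0]}, {"claw": 0.5, "dp": [0, 0, 0], "rot": [0, 0, 0]}, {"claw": 0.5, "dp": [0, 0, 0], "rot": [0, 0, 0]}]}}

```text
time_s: 7.3
tcp_pos: [0.4325, -0.0744, 0.0654]
tcp_rot: [-0.0, 0.999, -0.036, -0.001]
ft_force: [-0.2, 0.3, 0.6]
width: 0.0457
grasp_force: 0.0
```

```bash
python3 - <<'E'
from h import *
to(.431,-.074,.010,-4.6)
E
```

```text
t 7.3 tcp [ 0.4325 -0.0744  0.0654] yaw -4.11 tilt 0.16 w 0.0457 gf 0.0 f [-0.2  0.3  0.6] q6 1.3
tool delta now [-0.0014 -0.0002  0.0554]
rot tool z 0.0085 delta after turn [-0.0014 -0.0002  0.0554]
```

Request:
{"api": "apply_moves", "payload": {"deltas": [{"claw": 0.5, "dp": [-0.001, 0, 0.025], "rot": [0, 0, 0]}, {"claw": 0.5, "dp": [0, 0, 0.02], "rot": [0, 0, 0]}, {"claw": 0.5, "dp": [0, 0, 0.01], "rot": [0, 0, 0]}, {"claw": 0.5, "dp": [0, 0, 0], "rot": [0, 0, 0]}, {"claw": 0.5, "dp": [0, 0, 0], "rot": [0, 0, 0]}]}}

```text
time_s: 7.72
tcp_pos: [0.4332, -0.0746, 0.0116]
tcp_rot: [0.0, 0.999, -0.036, 0.001]
ft_force: [0.1, -0.6, -0.4]
width: 0.0459
grasp_force: 0.0
```

Request:
{"api": "apply_moves", "payload": {"deltas": [{"claw": 0.2, "dp": [0, 0, 0], "rot": [0, 0, 0]}, {"claw": 0.2, "dp": [0, 0, 0], "rot": [0, 0, 0]}, {"claw": 0.2, "dp": [0, 0, 0], "rot": [0, 0, 0]}, {"claw": 0.2, "dp": [0, 0, 0], "rot": [0, 0, 0]}]}}

```text
time_s: 8.05
tcp_pos: [0.4328, -0.0747, 0.0115]
tcp_rot: [0.0, 0.999, -0.037, 0.001]
ft_force: [-0.7, 0.6, 5.2]
width: 0.0272
grasp_force: 7.6
```

```bash
python3 - <<'E'
from h import *
to(.585,-.0365,.06,-4.6)
E
```

```text
t 8.05 tcp [ 0.4328 -0.0747  0.0115] yaw -4.24 tilt 0.1 w 0.0272 gf 7.6 f [-0.7  0.6  5.2] q6 1.3
tool delta now [ 0.149  -0.0493 -0.0483]
rot tool z 0.0063 delta after turn [ 0.1487 -0.0503 -0.0483]
```

Request:
{"api": "apply_moves", "payload": {"deltas": [{"claw": 0.2, "dp": [0, 0, 0], "rot": [0, 0, 0]}, {"claw": 0.2, "dp": [0, 0, 0], "rot": [0, 0, 0]}]}}

```text
time_s: 8.22
tcp_pos: [0.4329, -0.0747, 0.0115]
tcp_rot: [0.0, 0.999, -0.037, 0.001]
ft_force: [-0.4, 1.2, 7.2]
width: 0.027
grasp_force: 7.7
```

```bash
python3 - <<'E'
from h import *
to(.585,-.0365,.06,-4.6)
p,d=shot('side')
cv2.imwrite('pics/s4.png',cv2.resize(p[180:260,160:270],None,fx=7,fy=7,interpolation=cv2.INTER_CUBIC)[...,::-1])
E
```

```text
t 8.2167 tcp [ 0.4329 -0.0747  0.0115] yaw -4.25 tilt 0.11 w 0.027 gf 7.7 f [-0.4  1.2  7.2] q6 1.3
tool delta now [ 0.149  -0.0493 -0.0483]
rot tool z 0.0062 delta after turn [ 0.1487 -0.0502 -0.0483]
```

View pics/s4.png

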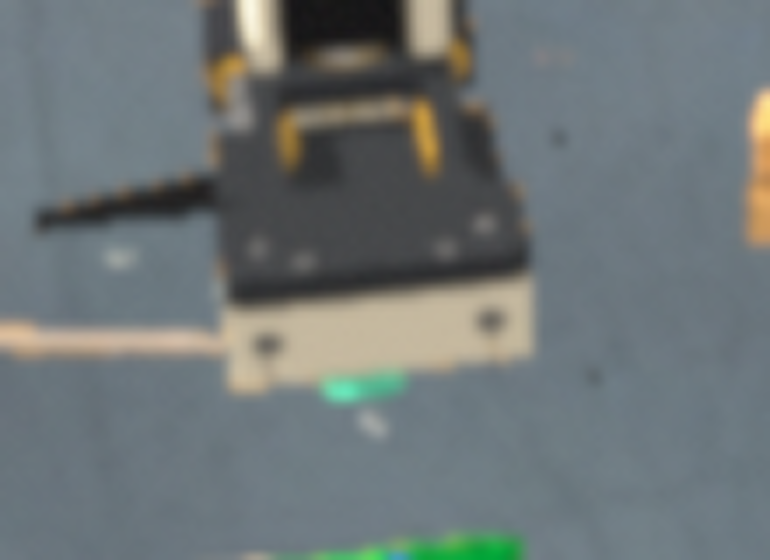

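The gripper hides most of the mount; only the foot strip shows, at (365,388). The 7 N upward force suggests it is slightly wedged, so I'll lift a little and look.

Request:
{"api": "apply_moves", "payload": {"deltas": [{"claw": 0.2, "dp": [0, 0, -0.004], "rot": [0, 0, 0]}, {"claw": 0.2, "dp": [0, 0, -0.006], "rot": [0, 0, 0]}, {"claw": 0.2, "dp": [0, 0, -0.025], "rot": [0, 0, 0]}, {"claw": 0.2, "dp": [0, 0, -0.025], "rot": [0, 0, 0]}, {"claw": 0.2, "dp": [0, 0, 0], "rot": [0, 0, 0]}]}}

```text
time_s: 8.68
tcp_pos: [0.4345, -0.0752, 0.0745]
tcp_rot: [0.001, 0.999, -0.037, 0.003]
ft_force: [1.7, 0.3, -0.6]
width: 0.0275
grasp_force: 7.6
```

Request:
{"api": "apply_moves", "payload": {"deltas": [{"claw": 0.2, "dp": [0, 0, -0.03], "rot": [0, 0, 0]}, {"claw": 0.2, "dp": [0, 0, -0.03], "rot": [0, 0, 0]}, {"claw": 0.2, "dp": [0, 0, 0], "rot": [0, 0, 0]}, {"claw": 0.2, "dp": [0, 0, 0], "rot": [0, 0, 0]}]}}

```text
time_s: 9.02
tcp_pos: [0.4329, -0.0747, 0.1319]
tcp_rot: [0.001, 0.999, -0.037, 0.002]
ft_force: [0.2, -0.2, 0.2]
width: 0.0275
grasp_force: 7.6
```

```bash
python3 - <<'E'
from h import *
to(.585,-.0365,.06,-4.6)
p,d=shot('side')
W=cloud('side',d);h=cv2.cvtColor(p,cv2.COLOR_RGB2HSV)
t=ctrl.observe()['tcp_pos']
g=(np.linalg.norm(W-t,axis=-1)<.06)&(h[...,0]>60)&(h[...,0]<95)&(h[...,1]>70)
q=W[g]-t;print(len(q),np.percentile(q,[2,50,98],axis=0).round(4))
vs,us=np.where(g);v0,u0=int(vs.mean()),int(us.mean());print(u0,v0)
cv2.imwrite('pics/s5.png',cv2.resize(p[v0-35:v0+35,u0-45:u0+45],None,fx=8,fy=8,interpolation=cv2.INTER_CUBIC)[...,::-1])
E
```

```text
t 9.0167 tcp [ 0.4329 -0.0747  0.1319] yaw -4.25 tilt 0.2 w 0.0275 gf 7.6 f [ 0.2 -0.2  0.2] q6 1.3
tool delta now [ 0.1486 -0.0495  0.0723]
rot tool z 0.0061 delta after turn [ 0.1483 -0.0504  0.0723]
74 [[-0.0109 -0.0219 -0.0095]
 [-0.0026 -0.0129 -0.0063]
 [ 0.0103  0.008   0.0053]]
206 184
```

View pics/s5.png

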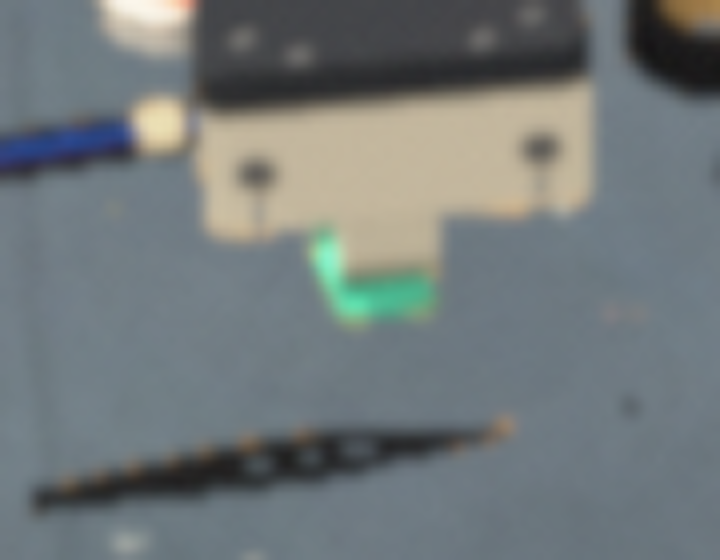

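The mount is held square, with its foot ledge at (385,300) parallel to the finger edge. I'll carry it over the block.

Request:
{"api": "apply_moves", "payload": {"deltas": [{"claw": 0.2, "dp": [0.025, -0.008, 0], "rot": [0, 0, 0]}, {"claw": 0.2, "dp": [0.035, -0.012, 0], "rot": [0, 0, 0]}, {"claw": 0.2, "dp": [0.035, -0.012, 0], "rot": [0, 0, 0]}, {"claw": 0.2, "dp": [0.035, -0.012, 0], "rot": [0, 0, 0]}, {"claw": 0.2, "dp": [0.019, -0.0065, 0.02], "rot": [0, 0, 0]}]}}

```text
time_s: 9.48
tcp_pos: [0.5893, -0.0345, 0.1118]
tcp_rot: [0.0, 0.999, -0.037, 0.003]
ft_force: [-0.4, -0.2, -0.5]
width: 0.0274
grasp_force: 7.6
```

Request:
{"api": "apply_moves", "payload": {"deltas": [{"claw": 0.2, "dp": [0, 0, 0.03], "rot": [0, 0, 0]}, {"claw": 0.2, "dp": [0, 0, 0.02], "rot": [0, 0, 0]}, {"claw": 0.2, "dp": [0, 0, 0], "rot": [0, 0, 0]}, {"claw": 0.2, "dp": [0, 0, 0], "rot": [0, 0, 0]}, {"claw": 0.2, "dp": [0, 0, 0], "rot": [0, 0, 0]}]}}

```text
time_s: 9.9
tcp_pos: [0.5847, -0.0353, 0.061]
tcp_rot: [0.0, 0.999, -0.037, 0.0]
ft_force: [-0.2, -0.1, -0.1]
width: 0.0273
grasp_force: 7.6
```

```bash
python3 - <<'E'
from h import *
to(.585,-.0355,.0335,-4.25)
p,d=shot('side')
cv2.imwrite('pics/s6.png',cv2.resize(p[150:270,220:340],None,fx=5,fy=5,interpolation=cv2.INTER_CUBIC)[...,::-1])
E
```

```text
t 9.9 tcp [ 0.5847 -0.0353  0.061 ] yaw -4.26 tilt 0.01 w 0.0273 gf 7.6 f [-0.2 -0.1 -0.1] q6 1.45
tool delta now [0.0003 0.0002 0.0275]
rot tool z -0.0002 delta after turn [0.0003 0.0002 0.0275]
```

View pics/s6.png

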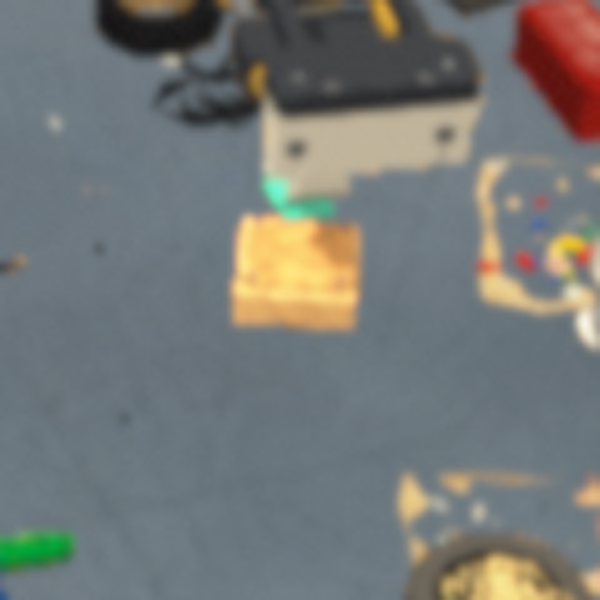

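The mount's foot at (308,208) hangs over the block at (298,245), so I'll lower it.

Request:
{"api": "apply_moves", "payload": {"deltas": [{"claw": 0.2, "dp": [0, 0, 0.015], "rot": [0, 0, 0]}, {"claw": 0.2, "dp": [0, 0, 0.008], "rot": [0, 0, 0]}, {"claw": 0.2, "dp": [0, 0, 0.003], "rot": [0, 0, 0]}, {"claw": 0.2, "dp": [0, 0, 0], "rot": [0, 0, 0]}, {"claw": 0.2, "dp": [0, 0, 0], "rot": [0, 0, 0]}]}}

```text
time_s: 10.37
tcp_pos: [0.5848, -0.0353, 0.0353]
tcp_rot: [0.0, 0.999, -0.037, 0.0]
ft_force: [-0.0, -0.3, 0.3]
width: 0.0271
grasp_force: 7.6
```

Request:
{"api": "apply_moves", "payload": {"deltas": [{"claw": 0.2, "dp": [0, 0, 0.001], "rot": [0, 0, 0]}, {"claw": 0.2, "dp": [0, 0, 0], "rot": [0, 0, 0]}, {"claw": 0.2, "dp": [0, 0, 0], "rot": [0, 0, 0]}]}}

```text
time_s: 10.62
tcp_pos: [0.5847, -0.0352, 0.0341]
tcp_rot: [0.0, 0.999, -0.037, 0.0]
ft_force: [0.3, -0.0, 0.2]
width: 0.0276
grasp_force: 7.6
```

Request:
{"api": "apply_moves", "payload": {"deltas": [{"claw": 0.2, "dp": [0, 0, 0.001], "rot": [0, 0, 0]}, {"claw": 0.2, "dp": [0, 0, 0], "rot": [0, 0, 0]}, {"claw": 0.2, "dp": [0, 0, 0], "rot": [0, 0, 0]}]}}

```text
time_s: 10.87
tcp_pos: [0.585, -0.0352, 0.0334]
tcp_rot: [0.0, 0.999, -0.037, 0.001]
ft_force: [-1.0, 0.9, 5.5]
width: 0.0269
grasp_force: 7.7
```

It's in contact, so I'll open gently and rise.

Request:
{"api": "apply_moves", "payload": {"deltas": [{"claw": 0.32, "dp": [0, 0, 0], "rot": [0, 0, 0]}, {"claw": 0.38, "dp": [0, 0, 0], "rot": [0, 0, 0]}, {"claw": 0.46, "dp": [0, 0, 0], "rot": [0, 0, 0]}, {"claw": 0.5, "dp": [0, 0, 0], "rot": [0, 0, 0]}, {"claw": 0.5, "dp": [0, 0, 0], "rot": [0, 0, 0]}]}}

```text
time_s: 11.28
tcp_pos: [0.5844, -0.0352, 0.0325]
tcp_rot: [-0.0, 0.999, -0.037, -0.0]
ft_force: [-0.4, -0.4, 0.3]
width: 0.0452
grasp_force: 0.0
```

Request:
{"api": "apply_moves", "payload": {"deltas": [{"claw": 0.5, "dp": [0, 0, -0.02], "rot": [0, 0, 0]}, {"claw": 0.5, "dp": [0, 0, -0.03], "rot": [0, 0, 0]}, {"claw": 0.5, "dp": [0, 0, -0.04], "rot": [0, 0, 0]}, {"claw": 0.5, "dp": [0, 0, -0.03], "rot": [0, 0, 0]}, {"claw": 0.5, "dp": [0, 0, 0], "rot": [0, 0, 0]}]}}

```text
time_s: 11.7
tcp_pos: [0.588, -0.0357, 0.1596]
tcp_rot: [0.001, 0.999, -0.037, 0.006]
ft_force: [1.0, -0.3, 0.9]
width: 0.0461
grasp_force: 0.0
```

```bash
python3 - <<'E'
from h import *
to(.416,.230,.004,80)
p,d=shot('side');W=cloud('side',d);h=cv2.cvtColor(p,cv2.COLOR_RGB2HSV)
near=np.hypot(W[...,0]-.585,W[...,1]+.037)<.05
m=near&(W[...,2]>.015)&(W[...,2]<.026)&(h[...,0]<40);print('block',cv2.minAreaRect(W[m][:,:2].astype(np.float32)))
g=near&(W[...,2]>.02)&(W[...,2]<.07)&(h[...,0]>60)&(h[...,0]<95)&(h[...,1]>70);print('mount',np.percentile(W[g],[2,50,98],axis=0).round(4))
cv2.imwrite('pics/s7.png',cv2.resize(p[170:270,220:340],None,fx=6,fy=6,interpolation=cv2.INTER_CUBIC)[...,::-1])
E
```

```text
t 11.7 tcp [ 0.588  -0.0357  0.1596] yaw -4.24 tilt 0.69 w 0.0461 gf 0.0 f [ 1.  -0.3  0.9] q6 1.45
tool delta now [-0.193  -0.2525  0.1529]
rot tool z -1.4703 delta after turn [ 0.2299 -0.2157  0.1581]
block ((0.585150420665741, -0.03963831812143326), (0.05077533423900604, 0.049758750945329666), 70.48175048828125)
mount [[ 0.5745 -0.0509  0.0242]
 [ 0.5807 -0.0458  0.0393]
 [ 0.5921 -0.0245  0.0543]]
```

View pics/s7.png

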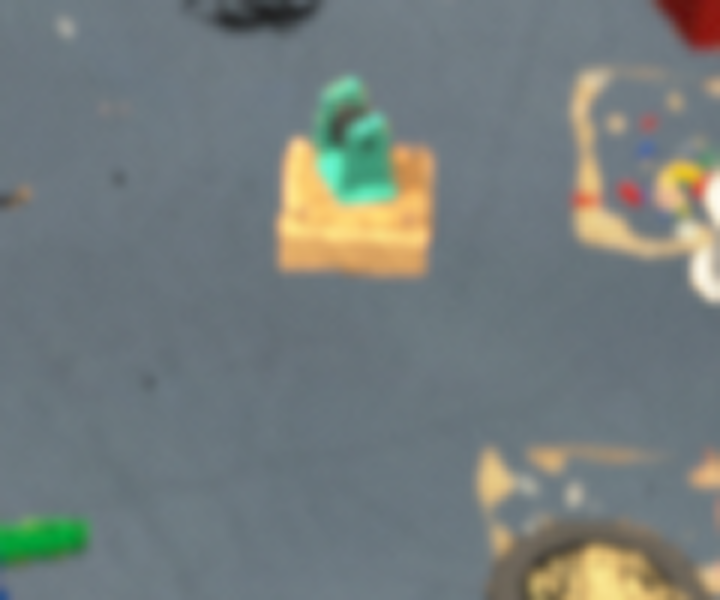

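The mount stands upright in the centre of the block, at (355,140) over (357,205). Next is the flux tin: turn to yaw 80° and travel over.

Request:
{"api": "apply_moves", "payload": {"deltas": [{"claw": 0.72, "dp": [0, 0, 0], "rot": [0, 0, -0.1225]}, {"claw": 0.72, "dp": [0, 0, 0], "rot": [0, 0, -0.1225]}, {"claw": 0.72, "dp": [0, 0, 0], "rot": [0, 0, -0.1225]}, {"claw": 0.72, "dp": [0, 0, 0], "rot": [0, 0, -0.1225]}, {"claw": 0.72, "dp": [0, 0, 0], "rot": [0, 0, -0.1225]}], "squeeze": 12}}

```text
time_s: 12.17
tcp_pos: [0.5837, -0.035, 0.151]
tcp_rot: [-0.001, 0.963, 0.269, -0.001]
ft_force: [-0.4, -1.2, -0.6]
width: 0.0658
grasp_force: 0.0
```

Request:
{"api": "apply_moves", "payload": {"deltas": [{"claw": 0.72, "dp": [0, 0, 0], "rot": [0, 0, -0.1225]}, {"claw": 0.72, "dp": [0, 0, 0], "rot": [0, 0, -0.1225]}, {"claw": 0.72, "dp": [0, 0, 0], "rot": [0, 0, -0.1225]}, {"claw": 0.72, "dp": [0, 0, 0], "rot": [0, 0, -0.1225]}, {"claw": 0.72, "dp": [0, 0, 0], "rot": [0, 0, -0.1225]}]}}

```text
time_s: 12.58
tcp_pos: [0.5837, -0.035, 0.1509]
tcp_rot: [-0.001, 0.837, 0.547, -0.001]
ft_force: [0.4, -0.2, 0.6]
width: 0.0662
grasp_force: 0.0
```

Request:
{"api": "apply_moves", "payload": {"deltas": [{"claw": 0.72, "dp": [0, 0, 0], "rot": [0, 0, -0.1225]}, {"claw": 0.72, "dp": [0, 0, 0], "rot": [0, 0, -0.1225]}, {"claw": 0.72, "dp": [0.025, -0.024, 0], "rot": [0, 0, 0]}, {"claw": 0.72, "dp": [0.034, -0.032, 0], "rot": [0, 0, 0]}, {"claw": 0.72, "dp": [0.034, -0.032, 0], "rot": [0, 0, 0]}]}}

```text
time_s: 13.0
tcp_pos: [0.5179, 0.0637, 0.1508]
tcp_rot: [-0.001, 0.767, 0.642, -0.001]
ft_force: [1.3, 0.6, -0.2]
width: 0.0664
grasp_force: 0.0
```

Request:
{"api": "apply_moves", "payload": {"deltas": [{"claw": 0.72, "dp": [0.034, -0.032, 0], "rot": [0, 0, 0]}, {"claw": 0.72, "dp": [0.034, -0.032, 0], "rot": [0, 0, 0]}, {"claw": 0.72, "dp": [0.034, -0.032, 0.01], "rot": [0, 0, 0]}, {"claw": 0.72, "dp": [0.034, -0.032, 0.03], "rot": [0, 0, 0]}, {"claw": 0.72, "dp": [0, 0, 0.03], "rot": [0, 0, 0]}]}}

```text
time_s: 13.42
tcp_pos: [0.4291, 0.2006, 0.0914]
tcp_rot: [-0.0, 0.765, 0.644, 0.001]
ft_force: [0.1, -0.0, 0.2]
width: 0.0662
grasp_force: 0.0
```

Request:
{"api": "apply_moves", "payload": {"deltas": [{"claw": 0.72, "dp": [0, 0, 0.02], "rot": [0, 0, 0]}, {"claw": 0.72, "dp": [0, 0, 0], "rot": [0, 0, 0]}, {"claw": 0.72, "dp": [0, 0, 0], "rot": [0, 0, 0]}]}}

```text
time_s: 13.67
tcp_pos: [0.4312, 0.1961, 0.0702]
tcp_rot: [-0.001, 0.766, 0.643, -0.002]
ft_force: [0.5, -0.2, 0.8]
width: 0.0661
grasp_force: 0.0
```

```bash
python3 - <<'E'
from h import *
to(.4157,.230,.004,80)
E
```

```text
t 13.6667 tcp [0.4312 0.1961 0.0702] yaw 79.98 tilt 0.23 w 0.0661 gf 0.0 f [ 0.5 -0.2  0.8] q6 0.44
tool delta now [ 0.0308 -0.0209  0.0662]
rot tool z -0.0003 delta after turn [ 0.0308 -0.0209  0.0662]
```

Request:
{"api": "apply_moves", "payload": {"deltas": [{"claw": 0.72, "dp": [0.016, -0.0105, 0], "rot": [0, 0, 0]}, {"claw": 0.72, "dp": [0.015, -0.0105, 0], "rot": [0, 0, 0]}, {"claw": 0.72, "dp": [0, 0, 0.02], "rot": [0, 0, 0]}, {"claw": 0.72, "dp": [0, 0, 0], "rot": [0, 0, 0]}, {"claw": 0.72, "dp": [0, 0, 0], "rot": [0, 0, 0]}]}}

```text
time_s: 14.08
tcp_pos: [0.4172, 0.2302, 0.0519]
tcp_rot: [-0.0, 0.766, 0.642, -0.0]
ft_force: [0.0, 0.4, 0.0]
width: 0.0661
grasp_force: 0.0
```

```bash
python3 - <<'E'
from h import *
to(.4157,.230,.004,80)
E
```

```text
t 14.0833 tcp [0.4172 0.2302 0.0519] yaw 79.95 tilt 0.04 w 0.0661 gf 0.0 f [0.  0.4 0. ] q6 0.52
tool delta now [-0.0005 -0.0015  0.0479]
rot tool z -0.0009 delta after turn [-0.0005 -0.0015  0.0479]
```

Request:
{"api": "apply_moves", "payload": {"deltas": [{"claw": 0.72, "dp": [0, -0.001, 0.025], "rot": [0, 0, 0]}, {"claw": 0.72, "dp": [0, 0, 0.018], "rot": [0, 0, 0]}, {"claw": 0.72, "dp": [0, 0, 0.004], "rot": [0, 0, 0]}, {"claw": 0.72, "dp": [0, 0, 0], "rot": [0, 0, 0]}, {"claw": 0.4, "dp": [0, 0, 0], "rot": [0, 0, 0]}]}}

```text
time_s: 14.5
tcp_pos: [0.417, 0.2306, 0.0054]
tcp_rot: [0.0, 0.766, 0.642, 0.001]
ft_force: [0.3, 0.2, -0.2]
width: 0.0628
grasp_force: 0.0
```

Request:
{"api": "apply_moves", "payload": {"deltas": [{"claw": 0.4, "dp": [0, 0, 0], "rot": [0, 0, 0]}, {"claw": 0.4, "dp": [0, 0, 0], "rot": [0, 0, 0]}, {"claw": 0.4, "dp": [0, 0, 0], "rot": [0, 0, 0]}, {"claw": 0.4, "dp": [0, 0, 0], "rot": [0, 0, 0]}]}}

```text
time_s: 14.83
tcp_pos: [0.4168, 0.2309, 0.0055]
tcp_rot: [0.0, 0.766, 0.643, 0.001]
ft_force: [-0.0, -0.1, 6.9]
width: 0.0494
grasp_force: 12.0
```

Request:
{"api": "apply_moves", "payload": {"deltas": [{"claw": 0.4, "dp": [0, 0, -0.01], "rot": [0, 0, 0]}, {"claw": 0.4, "dp": [0, 0, -0.03], "rot": [0, 0, 0]}, {"claw": 0.4, "dp": [0, 0, -0.04], "rot": [0, 0, 0]}, {"claw": 0.4, "dp": [0, 0, -0.03], "rot": [0, 0, 0]}, {"claw": 0.4, "dp": [0, 0, 0], "rot": [0, 0, 0]}]}}

```text
time_s: 15.25
tcp_pos: [0.4193, 0.2321, 0.1207]
tcp_rot: [0.002, 0.766, 0.643, 0.005]
ft_force: [0.9, 2.0, -0.1]
width: 0.0494
grasp_force: 12.0
```

```bash
python3 - <<'E'
from h import *
to(.5884,-.140,.006,80)
E
```

```text
t 15.25 tcp [0.4193 0.2321 0.1207] yaw 79.99 tilt 0.64 w 0.0494 gf 12.0 f [ 0.9  2.  -0.1] q6 0.52
tool delta now [-0.3377  0.2301  0.115 ]
rot tool z -0.0002 delta after turn [-0.3377  0.2301  0.115 ]
```

```bash
python3 - <<'E'
from h import *
p,d=shot('side');W=cloud('side',d);h=cv2.cvtColor(p,cv2.COLOR_RGB2HSV)
t=ctrl.observe()['tcp_pos'];r=W-t
near=(np.abs(r[...,0])<.05)&(np.abs(r[...,1])<.05)&(r[...,2]>-.03)&(r[...,2]<.03)
q=r[near];print(len(q),np.percentile(q,[1,50,99],axis=0).round(4))
for z in(-.008,-.004,0,.004,.008,.012,.016):
    s=q[(q[:,2]>z)&(q[:,2]<z+.004)]
    if len(s)>3: print(z,len(s),np.percentile(s,[2,98],axis=0).round(4)[:,:2].tolist())
vs,us=np.where(near);v0,u0=int(vs.mean()),int(us.mean())
cv2.imwrite('pics/s8.png',cv2.resize(p[v0-35:v0+35,u0-45:u0+45],None,fx=8,fy=8,interpolation=cv2.INTER_CUBIC)[...,::-1])
E
```

```text
424 [[-0.0383 -0.0273 -0.0024]
 [ 0.0011 -0.0123  0.0131]
 [ 0.0412  0.0216  0.0293]]
-0.004 19 [[-0.0197, -0.0265], [0.0228, -0.0058]]
0 40 [[-0.0221, -0.0273], [0.0273, -0.004]]
0.004 34 [[-0.0292, -0.0252], [0.0298, -0.0033]]
0.008 57 [[-0.0299, -0.0273], [0.0339, 0.0079]]
0.012 184 [[-0.0329, -0.0249], [0.0363, 0.022]]
0.016 25 [[-0.0382, -0.0184], [0.0399, 0.0035]]
```

View pics/s8.png

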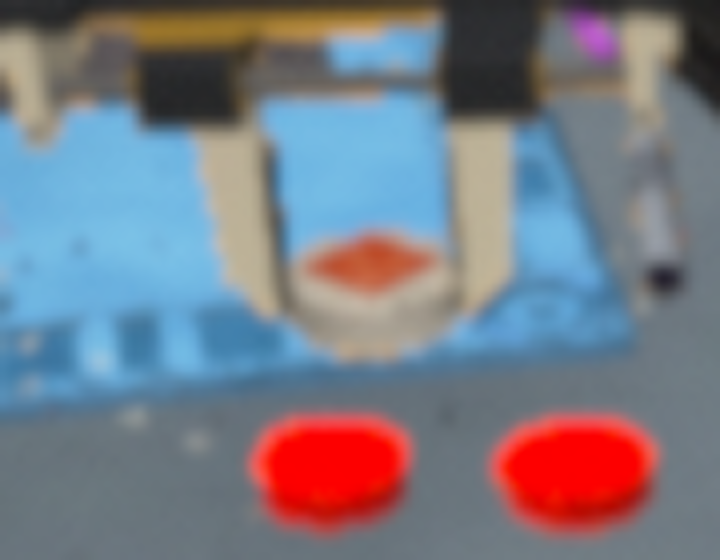

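The tin hangs level and centred in the fingers, at (370,290). I'll carry it over at travel height.

Request:
{"api": "apply_moves", "payload": {"deltas": [{"claw": 0.4, "dp": [-0.018, 0.012, 0], "rot": [0, 0, 0]}, {"claw": 0.4, "dp": [-0.032, 0.022, 0], "rot": [0, 0, 0]}, {"claw": 0.4, "dp": [-0.032, 0.022, 0], "rot": [0, 0, 0]}, {"claw": 0.4, "dp": [-0.032, 0.022, 0], "rot": [0, 0, 0]}, {"claw": 0.4, "dp": [-0.032, 0.022, 0], "rot": [0, 0, 0]}]}}

```text
time_s: 15.72
tcp_pos: [0.4886, 0.0681, 0.1136]
tcp_rot: [-0.001, 0.766, 0.643, -0.001]
ft_force: [0.8, 0.9, -0.4]
width: 0.0494
grasp_force: 12.0
```

Request:
{"api": "apply_moves", "payload": {"deltas": [{"claw": 0.4, "dp": [-0.032, 0.022, 0], "rot": [0, 0, 0]}, {"claw": 0.4, "dp": [-0.032, 0.022, 0], "rot": [0, 0, 0]}, {"claw": 0.4, "dp": [-0.032, 0.022, 0], "rot": [0, 0, 0]}, {"claw": 0.4, "dp": [-0.032, 0.022, 0], "rot": [0, 0, 0]}, {"claw": 0.4, "dp": [-0.032, 0.022, 0], "rot": [0, 0, 0]}]}}

```text
time_s: 16.13
tcp_pos: [0.5692, -0.1088, 0.1132]
tcp_rot: [-0.001, 0.766, 0.642, -0.001]
ft_force: [0.7, 1.2, -0.1]
width: 0.0495
grasp_force: 12.0
```

Request:
{"api": "apply_moves", "payload": {"deltas": [{"claw": 0.4, "dp": [-0.026, 0.018, 0], "rot": [0, 0, 0]}, {"claw": 0.4, "dp": [0, 0, 0.03], "rot": [0, 0, 0]}, {"claw": 0.4, "dp": [0, 0, 0.03], "rot": [0, 0, 0]}, {"claw": 0.4, "dp": [0, 0, 0.02], "rot": [0, 0, 0]}, {"claw": 0.4, "dp": [0, 0, 0], "rot": [0, 0, 0]}]}}

```text
time_s: 16.55
tcp_pos: [0.5788, -0.1347, 0.0287]
tcp_rot: [-0.005, 0.766, 0.642, -0.003]
ft_force: [-1.3, 1.0, -0.2]
width: 0.0495
grasp_force: 12.0
```

```bash
python3 - <<'E'
from h import *
to(.5884,-.140,.006,80)
E
```

```text
t 16.55 tcp [ 0.5788 -0.1347  0.0287] yaw 79.94 tilt 0.64 w 0.0495 gf 12.0 f [-1.3  1.  -0.2] q6 -0.18
tool delta now [-0.0036  0.0106  0.0226]
rot tool z -0.0011 delta after turn [-0.0036  0.0106  0.0226]
```

Request:
{"api": "apply_moves", "payload": {"deltas": [{"claw": 0.4, "dp": [-0.004, 0.007, 0.01], "rot": [0, 0, 0]}, {"claw": 0.4, "dp": [0, 0, 0], "rot": [0, 0, 0]}, {"claw": 0.4, "dp": [0, 0, 0], "rot": [0, 0, 0]}, {"claw": 0.4, "dp": [0, 0, 0], "rot": [0, 0, 0]}]}}

```text
time_s: 16.88
tcp_pos: [0.5898, -0.1412, 0.0256]
tcp_rot: [0.001, 0.766, 0.643, 0.0]
ft_force: [0.5, -0.1, -0.4]
width: 0.049
grasp_force: 12.0
```

Request:
{"api": "apply_moves", "payload": {"deltas": [{"claw": 0.4, "dp": [0, -0.001, 0.012], "rot": [0, 0, 0]}, {"claw": 0.4, "dp": [0, 0, 0.006], "rot": [0, 0, 0]}, {"claw": 0.4, "dp": [0, 0, 0.0015], "rot": [0, 0, 0]}, {"claw": 0.4, "dp": [0, 0, 0], "rot": [0, 0, 0]}, {"claw": 0.4, "dp": [0, 0, 0], "rot": [0, 0, 0]}]}}

```text
time_s: 17.3
tcp_pos: [0.5883, -0.1408, 0.0056]
tcp_rot: [0.0, 0.766, 0.643, 0.0]
ft_force: [0.1, -0.8, 0.3]
width: 0.0491
grasp_force: 12.0
```

Request:
{"api": "apply_moves", "payload": {"deltas": [{"claw": 0.6, "dp": [0, 0, 0], "rot": [0, 0, 0]}, {"claw": 0.68, "dp": [0, 0, 0], "rot": [0, 0, 0]}, {"claw": 0.72, "dp": [0, 0, 0], "rot": [0, 0, 0]}, {"claw": 0.72, "dp": [0, 0, 0], "rot": [0, 0, 0]}, {"claw": 0.72, "dp": [0, 0, -0.02], "rot": [0, 0, 0]}]}}

```text
time_s: 17.72
tcp_pos: [0.5856, -0.14, 0.0218]
tcp_rot: [-0.003, 0.766, 0.643, -0.002]
ft_force: [-0.7, -0.1, 0.1]
width: 0.0657
grasp_force: 0.0
```

Request:
{"api": "apply_moves", "payload": {"deltas": [{"claw": 0.72, "dp": [0, 0, -0.04], "rot": [0, 0, 0]}, {"claw": 0.6, "dp": [0, 0, -0.04], "rot": [0, 0, 0]}, {"claw": 0.6, "dp": [0, 0, -0.04], "rot": [0, 0, 0]}, {"claw": 0.6, "dp": [0, 0, -0.02], "rot": [0, 0, 0]}, {"claw": 0.6, "dp": [0, 0, 0], "rot": [0, 0, 0]}]}}

```text
time_s: 18.13
tcp_pos: [0.5907, -0.1418, 0.1711]
tcp_rot: [0.005, 0.766, 0.643, 0.003]
ft_force: [-0.1, -0.4, 0.8]
width: 0.0552
grasp_force: 0.0
```

```bash
python3 - <<'E'
from h import *
to(.420,-.2325,.033,80)
p,d=shot('side');W=cloud('side',d)
n=np.hypot(W[...,0]-.589,W[...,1]+.14)<.045
m=n&(W[...,2]>.011)&(W[...,2]<.025);print('tin',cv2.minEnclosingCircle(W[m][:,:2].astype(np.float32)),np.percentile(W[m],[1,99],axis=0).round(4).tolist())
for z0,z1 in((.01,.025),(.025,.04),(.04,.053),(.06,.07),(.07,.095)):
    m=(np.hypot(W[...,0]-.42,W[...,1]+.235)<.03)&(W[...,2]>z0)&(W[...,2]<z1);q=W[m];print(z0,len(q),np.percentile(q,[2,50,98],axis=0).round(4).tolist())
E
```

```text
t 18.1333 tcp [ 0.5907 -0.1418  0.1711] yaw 79.98 tilt 0.62 w 0.0552 gf 0.0 f [-0.1 -0.4  0.8] q6 -0.19
tool delta now [-0.1188 -0.1538  0.1367]
rot tool z -0.0004 delta after turn [-0.1187 -0.1538  0.1367]
tin ((0.5907315611839294, -0.14298182725906372), 0.02722463198006153) [[0.5654, -0.1677, 0.0115], [0.6146, -0.1187, 0.0188]]
0.01 102 [[0.4052, -0.2496, 0.0103], [0.4176, -0.2469, 0.0177], [0.4328, -0.2357, 0.0245]]
0.025 104 [[0.4055, -0.2497, 0.0256], [0.4179, -0.247, 0.0321], [0.4331, -0.2377, 0.0393]]
0.04 156 [[0.4057, -0.2492, 0.0402], [0.4174, -0.2438, 0.0476], [0.4319, -0.2301, 0.0524]]
0.06 56 [[0.412, -0.2426, 0.0609], [0.4187, -0.2395, 0.0657], [0.4265, -0.232, 0.0694]]
0.07 63 [[0.4145, -0.2412, 0.0701], [0.4188, -0.2373, 0.079], [0.4234, -0.2329, 0.0918]]
```

Request:
{"api": "apply_moves", "payload": {"deltas": [{"claw": 0.55, "dp": [-0.014, -0.018, 0], "rot": [0, 0, 0]}, {"claw": 0.55, "dp": [-0.021, -0.027, 0], "rot": [0, 0, 0]}, {"claw": 0.55, "dp": [-0.021, -0.027, 0], "rot": [0, 0, 0]}, {"claw": 0.55, "dp": [-0.021, -0.027, 0], "rot": [0, 0, 0]}, {"claw": 0.55, "dp": [-0.021, -0.027, 0], "rot": [0, 0, 0]}], "squeeze": 8}}

```text
time_s: 18.6
tcp_pos: [0.4446, -0.2151, 0.1632]
tcp_rot: [-0.002, 0.766, 0.643, -0.001]
ft_force: [0.3, 0.0, -0.2]
width: 0.0503
grasp_force: 0.0
```

Request:
{"api": "apply_moves", "payload": {"deltas": [{"claw": 0.55, "dp": [-0.021, -0.027, 0], "rot": [0, 0, 0]}, {"claw": 0.55, "dp": [0, 0, 0], "rot": [0, 0, 0]}, {"claw": 0.55, "dp": [0, 0, 0], "rot": [0, 0, 0]}, {"claw": 0.55, "dp": [0, 0, 0], "rot": [0, 0, 0]}]}}

```text
time_s: 18.93
tcp_pos: [0.4166, -0.2312, 0.1642]
tcp_rot: [-0.001, 0.766, 0.642, 0.0]
ft_force: [0.4, 0.8, -0.1]
width: 0.0505
grasp_force: 0.0
```

```bash
python3 - <<'E'
from h import *
to(.4195,-.233,.034,80)
E
```

```text
t 18.9333 tcp [ 0.4166 -0.2312  0.1642] yaw 79.93 tilt 0.07 w 0.0505 gf 0.0 f [ 0.4  0.8 -0.1] q6 -0.49
tool delta now [-0.0014  0.0033  0.1302]
rot tool z -0.0012 delta after turn [-0.0014  0.0033  0.1302]
```

Request:
{"api": "apply_moves", "payload": {"deltas": [{"claw": 0.55, "dp": [-0.0015, 0.003, 0.02], "rot": [0, 0, 0]}, {"claw": 0.55, "dp": [0, 0, 0.025], "rot": [0, 0, 0]}, {"claw": 0.55, "dp": [0, 0, 0.025], "rot": [0, 0, 0]}, {"claw": 0.55, "dp": [0, 0, 0.025], "rot": [0, 0, 0]}, {"claw": 0.55, "dp": [0, 0, 0.02], "rot": [0, 0, 0]}]}}

```text
time_s: 19.35
tcp_pos: [0.4198, -0.232, 0.0477]
tcp_rot: [-0.001, 0.766, 0.643, -0.0]
ft_force: [0.3, 0.2, -0.3]
width: 0.0505
grasp_force: 0.0
```

Request:
{"api": "apply_moves", "payload": {"deltas": [{"claw": 0.55, "dp": [0, 0, 0.01], "rot": [0, 0, 0]}, {"claw": 0.55, "dp": [0, 0, 0.004], "rot": [0, 0, 0]}, {"claw": 0.55, "dp": [0, 0, 0], "rot": [0, 0, 0]}, {"claw": 0.55, "dp": [0, 0, 0], "rot": [0, 0, 0]}]}}

```text
time_s: 19.68
tcp_pos: [0.42, -0.2331, 0.036]
tcp_rot: [0.0, 0.766, 0.643, 0.0]
ft_force: [-0.8, 0.3, 0.1]
width: 0.0504
grasp_force: 0.0
```

```bash
python3 - <<'E'
from h import *
to(.4195,-.233,.034,80)
E
```

```text
t 19.6833 tcp [ 0.42   -0.2331  0.036 ] yaw 80.03 tilt 0.01 w 0.0504 gf 0.0 f [-0.8  0.3  0.1] q6 -0.49
tool delta now [-0.     -0.0005  0.002 ]
rot tool z 0.0006 delta after turn [-0.     -0.0005  0.002 ]
```

Request:
{"api": "apply_moves", "payload": {"deltas": [{"claw": 0.55, "dp": [0, 0, 0.002], "rot": [0, 0, 0]}, {"claw": 0.2, "dp": [0, 0, 0], "rot": [0, 0, 0]}, {"claw": 0.2, "dp": [0, 0, 0], "rot": [0, 0, 0]}, {"claw": 0.2, "dp": [0, 0, 0], "rot": [0, 0, 0]}, {"claw": 0.2, "dp": [0, 0, 0], "rot": [0, 0, 0]}]}}

```text
time_s: 20.1
tcp_pos: [0.4194, -0.2335, 0.0343]
tcp_rot: [0.0, 0.766, 0.643, 0.0]
ft_force: [0.1, 0.4, -0.5]
width: 0.0287
grasp_force: 8.0
```

Request:
{"api": "apply_moves", "payload": {"deltas": [{"claw": 0.2, "dp": [0, 0, 0], "rot": [0, 0, 0]}, {"claw": 0.2, "dp": [0, 0, -0.01], "rot": [0, 0, 0]}, {"claw": 0.2, "dp": [0, 0, -0.03], "rot": [0, 0, 0]}, {"claw": 0.2, "dp": [0, 0, -0.04], "rot": [0, 0, 0]}, {"claw": 0.2, "dp": [0, 0, -0.03], "rot": [0, 0, 0]}]}}

```text
time_s: 20.52
tcp_pos: [0.4194, -0.2334, 0.1461]
tcp_rot: [0.0, 0.766, 0.643, 0.0]
ft_force: [1.2, -1.8, 0.3]
width: 0.029
grasp_force: 7.9
```

```bash
python3 - <<'E'
from h import *
to(.581,.062,.035,80)
p,d=shot('side');W=cloud('side',d);t=ctrl.observe()['tcp_pos'];r=W-t
for z0,z1 in((-.035,-.025),(-.025,-.01),(-.01,0)):
    m=(np.hypot(r[...,0],r[...,1])<.04)&(r[...,2]>z0)&(r[...,2]<z1);q=r[m];print(z0,len(q),np.percentile(q,[2,50,98],axis=0).round(4).tolist())
E
```

```text
t 20.5167 tcp [ 0.4194 -0.2334  0.1461] yaw 79.97 tilt 0.04 w 0.029 gf 7.9 f [ 1.2 -1.8  0.3] q6 -0.49
tool delta now [0.3191 0.1076 0.1111]
rot tool z -0.0006 delta after turn [0.319  0.1078 0.1111]
-0.035 90 [[-0.0165, -0.0143, -0.0346], [-0.005, -0.0118, -0.0299], [0.0096, -0.0017, -0.0252]]
-0.025 135 [[-0.016, -0.0144, -0.0247], [-0.0043, -0.0118, -0.0174], [0.01, -0.0021, -0.0104]]
-0.01 121 [[-0.0228, -0.0143, -0.0095], [-0.0042, -0.0111, -0.0038], [0.0168, -0.0032, -0.0003]]
```

Request:
{"api": "apply_moves", "payload": {"deltas": [{"claw": 0.2, "dp": [0.018, 0.006, 0], "rot": [0, 0, 0]}, {"claw": 0.2, "dp": [0.034, 0.0115, 0], "rot": [0, 0, 0]}, {"claw": 0.2, "dp": [0.034, 0.0115, 0], "rot": [0, 0, 0]}, {"claw": 0.2, "dp": [0.034, 0.0115, 0], "rot": [0, 0, 0]}, {"claw": 0.2, "dp": [0.034, 0.0115, 0], "rot": [0, 0, 0]}]}}

```text
time_s: 20.98
tcp_pos: [0.4978, -0.0894, 0.1439]
tcp_rot: [0.0, 0.766, 0.642, 0.0]
ft_force: [0.8, -0.2, -0.0]
width: 0.0288
grasp_force: 7.9
```

Request:
{"api": "apply_moves", "payload": {"deltas": [{"claw": 0.2, "dp": [0.034, 0.0115, 0], "rot": [0, 0, 0]}, {"claw": 0.2, "dp": [0.034, 0.0115, 0], "rot": [0, 0, 0]}, {"claw": 0.2, "dp": [0.034, 0.0115, 0], "rot": [0, 0, 0]}, {"claw": 0.2, "dp": [0.034, 0.0115, 0], "rot": [0, 0, 0]}, {"claw": 0.2, "dp": [0.029, 0.0095, 0], "rot": [0, 0, 0]}]}}

```text
time_s: 21.4
tcp_pos: [0.5814, 0.0643, 0.1436]
tcp_rot: [-0.0, 0.766, 0.643, 0.0]
ft_force: [-0.3, -0.4, -0.9]
width: 0.0292
grasp_force: 7.9
```

Request:
{"api": "apply_moves", "payload": {"deltas": [{"claw": 0.2, "dp": [0, 0, 0.02], "rot": [0, 0, 0]}, {"claw": 0.2, "dp": [0, 0, 0.03], "rot": [0, 0, 0]}, {"claw": 0.2, "dp": [0, 0, 0.02], "rot": [0, 0, 0]}, {"claw": 0.2, "dp": [0, 0, 0], "rot": [0, 0, 0]}, {"claw": 0.2, "dp": [0, 0, 0], "rot": [0, 0, 0]}]}}

```text
time_s: 21.82
tcp_pos: [0.58, 0.062, 0.0731]
tcp_rot: [-0.001, 0.766, 0.643, -0.001]
ft_force: [0.2, -0.1, -0.3]
width: 0.0292
grasp_force: 7.9
```

```bash
python3 - <<'E'
from h import *
to(.581,.063,.0345,80)
E
```

```text
t 21.8167 tcp [0.58   0.062  0.0731] yaw 79.97 tilt 0.15 w 0.0292 gf 7.9 f [ 0.2 -0.1 -0.3] q6 0.15
tool delta now [0.0011 0.0009 0.0386]
rot tool z -0.0005 delta after turn [0.0011 0.0009 0.0386]
```

Request:
{"api": "apply_moves", "payload": {"deltas": [{"claw": 0.2, "dp": [0, 0, 0.018], "rot": [0, 0, 0]}, {"claw": 0.2, "dp": [0, 0, 0.012], "rot": [0, 0, 0]}, {"claw": 0.2, "dp": [0, 0, 0.005], "rot": [0, 0, 0]}, {"claw": 0.2, "dp": [0, 0, 0], "rot": [0, 0, 0]}, {"claw": 0.2, "dp": [0, 0, 0], "rot": [0, 0, 0]}]}}

```text
time_s: 22.23
tcp_pos: [0.5815, 0.0619, 0.0402]
tcp_rot: [0.001, 0.766, 0.643, 0.001]
ft_force: [0.7, 0.5, 0.6]
width: 0.0283
grasp_force: 7.9
```

Request:
{"api": "apply_moves", "payload": {"deltas": [{"claw": 0.2, "dp": [0, 0, 0], "rot": [0, 0, 0]}, {"claw": 0.2, "dp": [0, 0, 0], "rot": [0, 0, 0]}]}}

```text
time_s: 22.4
tcp_pos: [0.5815, 0.062, 0.0402]
tcp_rot: [0.001, 0.766, 0.643, 0.001]
ft_force: [-1.0, -0.2, -0.2]
width: 0.0289
grasp_force: 7.9
```

Request:
{"api": "apply_moves", "payload": {"deltas": [{"claw": 0.2, "dp": [0, 0, 0.003], "rot": [0, 0, 0]}, {"claw": 0.2, "dp": [0, 0, 0.002], "rot": [0, 0, 0]}, {"claw": 0.2, "dp": [0, 0, 0.0005], "rot": [0, 0, 0]}, {"claw": 0.2, "dp": [0, 0, 0], "rot": [0, 0, 0]}, {"claw": 0.2, "dp": [0, 0, 0], "rot": [0, 0, 0]}]}}

```text
time_s: 22.82
tcp_pos: [0.5804, 0.0622, 0.0337]
tcp_rot: [-0.0, 0.766, 0.643, -0.0]
ft_force: [-3.6, 0.2, 5.0]
width: 0.0288
grasp_force: 8.0
```

Touching down, so I'll release and rise straight up.

Request:
{"api": "apply_moves", "payload": {"deltas": [{"claw": 0.36, "dp": [0, 0, -0.0005], "rot": [0, 0, 0]}, {"claw": 0.45, "dp": [0, 0, 0], "rot": [0, 0, 0]}, {"claw": 0.55, "dp": [0, 0, 0], "rot": [0, 0, 0]}, {"claw": 0.55, "dp": [0, 0, 0], "rot": [0, 0, 0]}, {"claw": 0.55, "dp": [0, 0, -0.01], "rot": [0, 0, 0]}]}}

```text
time_s: 23.23
tcp_pos: [0.5794, 0.062, 0.0424]
tcp_rot: [-0.001, 0.766, 0.643, -0.001]
ft_force: [-0.8, -0.2, -0.0]
width: 0.05
grasp_force: 0.0
```

Request:
{"api": "apply_moves", "payload": {"deltas": [{"claw": 0.55, "dp": [0, 0, -0.02], "rot": [0, 0, 0]}, {"claw": 0.55, "dp": [0, 0, -0.025], "rot": [0, 0, 0]}, {"claw": 0.55, "dp": [0, 0, -0.025], "rot": [0, 0, 0]}, {"claw": 0.55, "dp": [0, 0, -0.03], "rot": [0, 0, 0]}, {"claw": 0.55, "dp": [0, 0, -0.03], "rot": [0, 0, 0]}]}}

```text
time_s: 23.65
tcp_pos: [0.5804, 0.062, 0.1758]
tcp_rot: [-0.0, 0.766, 0.643, -0.0]
ft_force: [0.4, 0.3, -0.6]
width: 0.0507
grasp_force: 0.0
```

Request:
{"api": "apply_moves", "payload": {"deltas": [{"claw": 0.55, "dp": [0, -0.02, 0], "rot": [0, 0, 0]}, {"claw": 0.55, "dp": [0, -0.04, 0], "rot": [0, 0, 0]}, {"claw": 0.55, "dp": [0, -0.04, 0], "rot": [0, 0, 0]}, {"claw": 0.55, "dp": [0, -0.04, 0], "rot": [0, 0, 0]}, {"claw": 0.55, "dp": [0, -0.02, 0], "rot": [0, 0, 0]}]}}

```text
time_s: 24.07
tcp_pos: [0.4187, 0.0905, 0.1742]
tcp_rot: [-0.001, 0.766, 0.643, -0.001]
ft_force: [-0.0, 1.1, 0.0]
width: 0.0504
grasp_force: 0.0
```

```bash
python3 - <<'E'
from h import *
to(.4,.1,.2)
p,d=shot('side');W=cloud('side',d);Z=W[...,2]
def c(n,x,y,r,z0,z1):
    m=(np.hypot(W[...,0]-x,W[...,1]-y)<r)&(Z>z0)&(Z<z1);q=W[m][:,:2].astype(np.float32)
    print(n,len(q),cv2.minEnclosingCircle(q),np.percentile(W[m],[2,98],axis=0).round(4).tolist())
c('bottle lo',.581,.062,.04,.012,.03);c('bottle hi',.581,.062,.04,.035,.053);c('cap',.581,.062,.04,.07,.1)
c('tin',.59,-.142,.04,.011,.03);c('block',.585,-.04,.05,.015,.026);c('mount',.585,-.04,.04,.028,.06);c('cleaner',.592,-.245,.045,.025,.06);c('tape',.577,.173,.04,.011,.03)
p2,_=shot('top')
cv2.imwrite('pics/s9.png',np.vstack([cv2.resize(p[100:300,170:370],(560,300)),cv2.resize(p2[120:260,160:400],(560,290))])[...,::-1])
E
```

```text
t 24.0667 tcp [0.4187 0.0905 0.1742] yaw 80.01 tilt 0.13 w 0.0504 gf 0.0 f [-0.   1.1  0. ] q6 0.21
tool delta now [ 0.0061 -0.0201 -0.0257]
bottle lo 80 ((0.5809227228164673, 0.056342676281929016), 0.014429192990064621) [[0.567, 0.0437, 0.0125], [0.5944, 0.0584, 0.0296]]
bottle hi 110 ((0.5805560350418091, 0.05813460797071457), 0.014772455208003521) [[0.5672, 0.0451, 0.0354], [0.5929, 0.0654, 0.0526]]
cap 35 ((0.5793689489364624, 0.05750151723623276), 0.004859446547925472) [[0.5768, 0.0544, 0.0701], [0.5838, 0.0614, 0.0905]]
tin 438 ((0.5908392071723938, -0.14195014536380768), 0.0278449859470129) [[0.5663, -0.1672, 0.0118], [0.6128, -0.121, 0.0184]]
block 302 ((0.5855329632759094, -0.04025275260210037), 0.0331130251288414) [[0.5576, -0.0678, 0.0155], [0.6107, -0.0156, 0.0256]]
mount 158 ((0.5815275311470032, -0.038071393966674805), 0.016030123457312584) [[0.5739, -0.0494, 0.029], [0.5922, -0.024, 0.0539]]
cleaner 894 ((0.5921362042427063, -0.24679122865200043), 0.03293431177735329) [[0.5611, -0.2774, 0.0261], [0.62, -0.2191, 0.0401]]
tape 281 ((0.5790247321128845, 0.1717619001865387), 0.0328662246465683) [[0.548, 0.1425, 0.0112], [0.6056, 0.1989, 0.0202]]
```

View pics/s9.png

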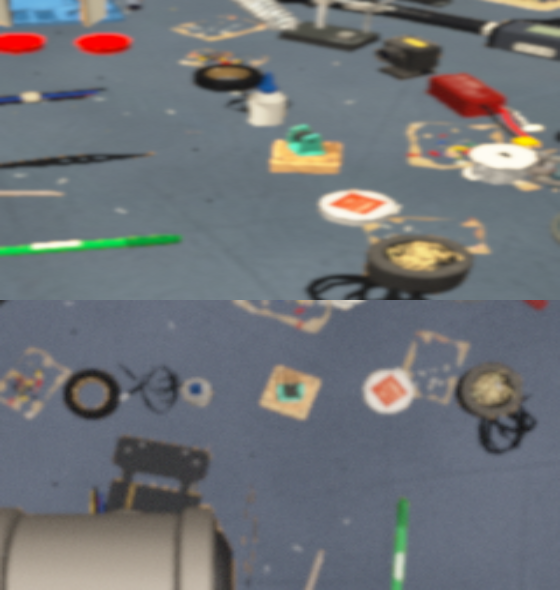

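Both views show the row in order: tape, bottle upright, block with mount, tin and cleaner, with the arm well clear. All measured offsets are in tolerance: bottle to tape about 0.113 m, block offset about 4 mm, tin to cleaner about 0.104 m.

Request:
{"api": "apply_moves", "payload": {"deltas": [{"claw": 0.55, "dp": [0, 0, 0], "rot": [0, 0, 0]}, {"claw": 0.55, "dp": [0, 0, 0], "rot": [0, 0, 0]}, {"claw": 0.55, "dp": [0, 0, 0], "rot": [0, 0, 0]}]}}

```text
time_s: 24.42
tcp_pos: [0.4244, 0.0897, 0.1742]
tcp_rot: [0.0, 0.766, 0.642, 0.0]
ft_force: [0.6, -0.4, -0.3]
width: 0.0502
grasp_force: 0.0
```

```bash
python3 -c "
from rig import ctrl
print(ctrl.finish_job())"
```

```text
the job is handed in; nothing more can be done
None
```

The job is handed in at about 24 s of the 120 s: block midway, mount upright on it, tin and bottle placed, all within tolerance by my last camera check; `finish_job()` returned no verdict.

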